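# Ready the pad dryer: hang the brackets, pull the filter slide, reset with the pin

## Robot

A 6-joint arm with a two-finger parallel gripper is mounted at the origin on the work surface. World frame = base frame: x ahead of the robot, y to its left, z up, the work surface at z = 0. Lengths are in mm, angles in rad, forces in N, time in s.
With the tool pointing down it reaches from about 350 to 975 mm from the base axis. Payload 7.1 kg.
Tool frame: the origin (TCP) lies between the finger pads; the fingertips stand 19 mm ahead of it and the grasp point (between the pads) is the TCP; z points along the fingers, y is the line along which they close (so a half turn about z gives the same grasp; the last joint's range is limited). The gripper opens to 88 mm and grips with 3 to 60 N. Pads are 20 mm wide; open, the fingers measure 115 mm over their backs; the gripper's body (75 mm by 178 mm) begins 61 mm behind the grasp point.
Start: joints at [-1.139, 0.423, 1.63, -0, 1.089, -0.019], TCP at [272.318, -562.537, 241.675] pointing down, gripper open.
Joint ranges: [-3, 3], [-0.9, 2.11], [0.09, 2.58], [-1.31, 4.45], [0.11, 2.69], [-2.54, 2.54]. Speed limits (rad/s): [2.39, 2.39, 3.01, 3.14, 3.14, 3.14].

## Interface

Orientations are given as a rotation vector (axis times angle).
In Python, from workcell import ctrl gives the robot as it stands.
- The arm moves only by the tool arm_command, never from a script. Its argument "series" is a list of rows, each an object with "linear": the shift along the tool's x, y, z in m, a list of three; "turn": the turn about the tool's z in rad. A call has 1 to 10 rows; each row shifts and turns the commanded pose from where the row before left it, along the tool's axes as they then stand; what a row does not reach is not made up. A row lasts 1/10 s, in which the tool goes at most 50 mm and 8.59 degrees, less where a joint would pass 70% of its speed; a pose out of reach is approached as far as the arm can. A call with a gripper value outside its range is refused whole. "jaw" is the opening, from -1 (shut) to 1 (fully open), set as the call begins (left out, the last holds). The fingers move at their own pace and stop on an object; the grip force is fixed at half the most. Time passes only in rows, so rows that do not move let the fingers close. It gives the time, the measured TCP pose, the force, the opening and the grip force at its end, in the units of the state.
- ctrl.get_obs(): the state, without advancing time (a new reading comes with each control period).
- ctrl.get_image(name): name is "scene" or "top"; returns a dict with "frame" (400x640x3 uint8, blue, green, red), "fx", "fy", "cx", "cy" (pixels), "rvec" (rotation vector, rad) and "tvec" (3), from world to camera coordinates, as OpenCV has them. Camera axes: x right, y down, z forward; pixel columns grow to the right and rows downward; lengths in mm; the calibration is good to about 2 mm. A picture is of the moment at which its call begins. There is no depth.
- ctrl.close_job(): hands the job in; it is judged then, once.
The state is a dict: "t": time; "qpos": joint angles; "qvel": joint speeds; "joint_torque": joint torques, N m; "ee_pos": TCP position; "orientation": TCP orientation; "ft_force": force on the tool from outside, world axes, zero at the start; "moment": the same for the moment, N m; "width": finger opening in mm; "grasp_force": force on a finger pad.
Only numpy, scipy, OpenCV 4.12 (cv2) and the standard library are available. Lean on these libraries where they do the work, as an engineer would, in place of code of your own. Each camera call takes 0.05 s, during which the arm holds its last target. There are 200 camera calls.

## Task

Get the pad drying station ready for the next batch: hang every yellow bracket on the blue slotted upright, one to a bay, hooks pushed into a pair of slots and then down until they are fully engaged, and draw the filter slide straight out of the green dryer, keeping it level all the way, and lay it flat in the grey tray. Only when all of that is done, press the dryer's recessed red reset button fully down with the tip of the black pin and hold it for half a second, then put the pin back upright in its stand. Leave the brake pads, orange cap and grease jar where they are.

Things in the scene. Friction and masses are not known exactly. Their poses are not given: they have to be found in the camera images.
- upright: Fixed blue slotted panel 370 wide (y), 190 tall, 5 thick (x 0 to 5) on posts, open behind. Origin: on the counter under the middle of its front face, which looks along its -x to the robot. Four bays at y +135, +45, -45, -135, each two upright slots 16 either side of the bay's middle, 12 wide, heights 140 to 172.
- bay0 (a point): Bay 0 of the upright: point on the front face, midway between its two slots, at the height of the slots' lower edge (140). Axes as the upright's (x into the panel, z up).
- bay1 (a point): Bay 1 of the upright: point on the front face, midway between its two slots, at the height of the slots' lower edge (140). Axes as the upright's (x into the panel, z up).
- bay2 (a point): Bay 2 of the upright: point on the front face, midway between its two slots, at the height of the slots' lower edge (140). Axes as the upright's (x into the panel, z up).
- bay3 (a point): Bay 3 of the upright: point on the front face, midway between its two slots, at the height of the slots' lower edge (140). Axes as the upright's (x into the panel, z up).
- bracket0: Yellow bracket, about 220 g, may be absent. Origin: middle of its flat underside; z up, x towards its hooks. Base 110 (x) by 54 (y) by 5, front lip 15 high at x -55, back plate 54 wide, 75 high, rear face at x +55. Midline web 10 thick, x -35 to +50, heights 5 to 60: grip it from above across y at about x +10, height 40.
- bracket1: Yellow bracket, about 220 g, may be absent. Origin: middle of its flat underside; z up, x towards its hooks. Base 110 (x) by 54 (y) by 5, front lip 15 high at x -55, back plate 54 wide, 75 high, rear face at x +55. Midline web 10 thick, x -35 to +50, heights 5 to 60: grip it from above across y at about x +10, height 40.
- bracket2: Yellow bracket, about 220 g, may be absent. Origin: middle of its flat underside; z up, x towards its hooks. Base 110 (x) by 54 (y) by 5, front lip 15 high at x -55, back plate 54 wide, 75 high, rear face at x +55. Midline web 10 thick, x -35 to +50, heights 5 to 60: grip it from above across y at about x +10, height 40.
- bracket3: Yellow bracket, about 220 g, may be absent. Origin: middle of its flat underside; z up, x towards its hooks. Base 110 (x) by 54 (y) by 5, front lip 15 high at x -55, back plate 54 wide, 75 high, rear face at x +55. Midline web 10 thick, x -35 to +50, heights 5 to 60: grip it from above across y at about x +10, height 40.
- hook0 (a point): On bracket 0: middle of the rear face at the height of the hook necks' underside (55); axes as the bracket's; meets a bay point when fully hung. Two hooks 6 wide at y 16 and -16: neck x 0 to 7.5, z 0 to 10, then a lip x 7.5 to 12.5, z -9 to 10. Push in about 15 above the hung height, square and level, till the back plate touches, then lower.
- hook1 (a point): On bracket 1: middle of the rear face at the height of the hook necks' underside (55); axes as the bracket's; meets a bay point when fully hung. Two hooks 6 wide at y 16 and -16: neck x 0 to 7.5, z 0 to 10, then a lip x 7.5 to 12.5, z -9 to 10. Push in about 15 above the hung height, square and level, till the back plate touches, then lower.
- hook2 (a point): On bracket 2: middle of the rear face at the height of the hook necks' underside (55); axes as the bracket's; meets a bay point when fully hung. Two hooks 6 wide at y 16 and -16: neck x 0 to 7.5, z 0 to 10, then a lip x 7.5 to 12.5, z -9 to 10. Push in about 15 above the hung height, square and level, till the back plate touches, then lower.
- hook3 (a point): On bracket 3: middle of the rear face at the height of the hook necks' underside (55); axes as the bracket's; meets a bay point when fully hung. Two hooks 6 wide at y 16 and -16: neck x 0 to 7.5, z 0 to 10, then a lip x 7.5 to 12.5, z -9 to 10. Push in about 15 above the hung height, square and level, till the back plate touches, then lower.
- dryer: Fixed green dryer box 200 (x) by 160 (y) by 90 high; origin in the middle of its underside, its front at x = -100 faces the robot (its -x). The filter channel opens in the front: 84 wide, 12 high, floor at height 35, 140 deep. On top a square black collar, opening 25 by 25, rim at height 112, surrounds the reset button.
- filter: Filter slide, about 130 g: plate 170 (x) by 80 (y) by 8, origin mid-underside, z up. Orange fin 35 (x) by 12 (y), centred at x -67.5, 8 to 53 above the underside: grip it from above across y, about 38 up. Starts home in the dryer's channel (2 play all round), axes as the dryer's, its rear 115 inside: draw it about 125 straight out along -x to free it.
- tray: Fixed open grey tray 220 (x) by 150 (y), wall 18 high and 5 thick, floor 5 thick, inside 210 by 140. Origin: middle of the underside.
- reset (a joint): Red reset button in the dryer's collar: 0 up, 0.006 m fully down; spring of about 1 N at the start and 4 N fully down; springs back.
- reset_top (a point): Middle of the button's top face (22 across), about 8 below the collar's rim; axes as the dryer's, pressed straight down.
- stand: Fixed grey block 60 by 60 by 60 with an upright square hole 19 by 19, 50 deep (floor at height 10), open at the top, for the pin. Origin: middle of the underside.
- pin: Black pin, 100 g, 150 long, standing tip down in the stand. Origin: middle of the tip's end; z up towards the head. Tip 12 across for the first 24, then widening to a round shaft 16 across (from 32 to 138), head 22 across on top (140 to 150). Grip the shaft about 112 above the tip's end.
- pad0: Brake pad with copper shim lying on the counter, 50 by 110 by 17 high, to be left alone. Origin: middle of its underside.
- pad1: The other brake pad, the same, to be left alone.
- cap: Orange bleeder cap 32 across, 45 high, to be left alone. Origin: middle of its underside.
- grease: Grease jar 64 across, 90 high, to be left alone. Origin: middle of its underside.

How it is judged:
By the outcome, as a careful person would: the job done as asked, in the order asked, and still so for the second after the job is handed in, with the robot touching nothing.
Of bracket0, bracket1, bracket2, bracket3 only 3 to 4 are there at a start; the rules pass over those that are not, and their reading is None.
At some moment in a run one of bracket0, bracket1, bracket2, bracket3 may be knocked a few centimetres aside while the robot is not near it.
It also fails if it takes over 210 s, if anything falls off the work surface, if the arm or the gripper's body presses on something with over 40 N, if the wrist force passes 120 N, or if a joint passes its speed limit or range.

## Working session

There is one attempt and no reset: what is moved stays moved. The work goes in short steps, Python scripts to look and compute and a tool call to move; the robot and the scene stay as the last step left them, time stands still between calls to the robot, and variables do not carry over. Pictures are saved under pics/ and viewed, at most 14 in all, crops included, and the job is handed in when it is done.

Besides the shell and the picture viewer there is one more tool, called after ">>>" in YAML: its name, and indented under it one key for each argument. arm_command: Moves the arm, as the interface text tells. Its arguments: {"type":"object","properties":{"series":{"type":"array"},"jaw":{"type":"number"}},"required":["series"]}

```bash
mkdir -p pics; ls; python3 - <<'E'
from workcell import ctrl
import cv2
o=ctrl.get_obs();print({k:o[k] for k in('t','ee_pos','orientation','ft_force','width')})
for n in('scene','top'):
    d=ctrl.get_image(n);cv2.imwrite(f'pics/{n}0.png',d['frame']);print(n,{k:d[k] for k in d if k!='frame'})
E
```

```text
pics
{'t': 0.0, 'ee_pos': array([ 272.11357336, -562.05328304,  240.90917172]), 'orientation': array([-3.06064223e+00, -7.01859807e-01,  5.13734416e-04]), 'ft_force': array([ 0.39112655, -0.22771121, -0.42143984]), 'width': 87.7829191787563}
scene {'fx': 455.42447646524755, 'fy': 455.42447646524755, 'cx': 318.87140049793027, 'cy': 204.8577296934312, 'rvec': array([ 1.82183145,  1.30222558, -0.69378051]), 'tvec': array([-141.79557522, -187.99806862, 1737.20468138])}
top {'fx': 487.03783875575874, 'fy': 487.03783875575874, 'cx': 329.31038092966264, 'cy': 196.31972668789467, 'rvec': array([ 2.19978863, -2.16300759,  0.08028802]), 'tvec': array([ -28.41620662,  555.66384736, 1534.76064228])}
```

View pics/scene0.png

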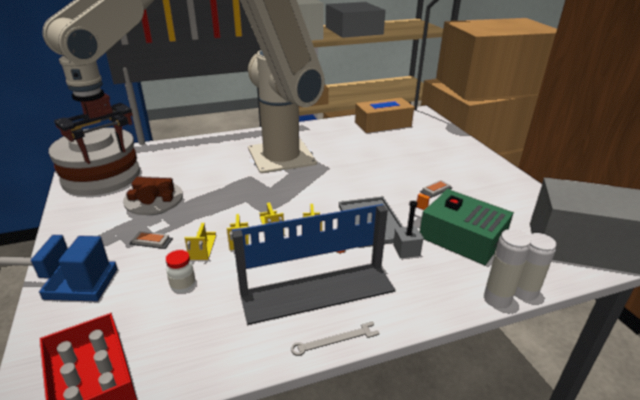

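View pics/top0.png

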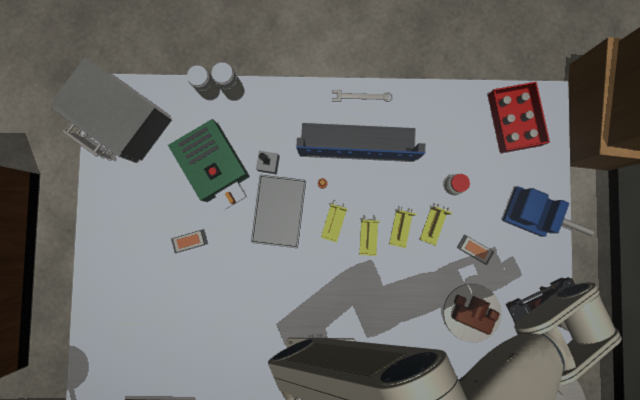

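The scene view shows the upright in the middle with four yellow brackets behind it, and the dryer, pin stand and tray on the right. In the top view the four brackets are at (334,221), (369,236), (401,228), (434,225). The upright spans cols 297–424 at row ~150, with the dryer at (208,160), fin (232,197), tray (278,211), and stand/pin (267,160).

```bash
cat > h.py <<'E'
import numpy as np, cv2
from workcell import ctrl
class V:
    def __init__(s,n):
        d=ctrl.get_image(n); s.im=d['frame']; s.K=np.array([[d['fx'],0,d['cx']],[0,d['fy'],d['cy']],[0,0,1.]])
        s.rv=np.array(d['rvec'],float); s.R=cv2.Rodrigues(s.rv)[0]; s.t=np.array(d['tvec'],float); s.c=-s.R.T@s.t
        s.hsv=cv2.cvtColor(s.im,cv2.COLOR_BGR2HSV)
    def on(s,uv,z):
        uv=np.atleast_2d(np.array(uv,float)); r=np.c_[uv,np.ones(len(uv))]@np.linalg.inv(s.K).T@s.R
        return s.c+r*((z-s.c[2])/r[:,2])[:,None]
    def px(s,P): return cv2.projectPoints(np.atleast_2d(np.array(P,float)),s.rv,s.t,s.K,None)[0][:,0]
    def mask(s,lo,hi): return cv2.inRange(s.hsv,np.array(lo),np.array(hi))
    def blobs(s,lo,hi,amin=10):
        n,l,st,ce=cv2.connectedComponentsWithStats(s.mask(lo,hi)); return [(ce[i],st[i],l==i) for i in range(1,n) if st[i][4]>=amin]
E
python3 - <<'E'
from h import *
np.set_printoptions(precision=1,suppress=True)
v=V('top');print('cam',v.c); print('scene cam',V('scene').c)
for nm,lo,hi in(('yel',(22,110,90),(35,255,255)),('org',(5,150,120),(18,255,255)),('red',(0,170,100),(4,255,255)),('grn',(50,80,30),(85,255,255)),('blue',(105,120,40),(125,255,255))):
    for c,st,m in v.blobs(lo,hi,8):
        r=cv2.minAreaRect(np.argwhere(m)[:,::-1].astype(np.float32)); print(nm,c,st[4],v.on(c,0)[0][:2],'rect',np.array(r[0]),np.array(r[1]),r[2])
a=cv2.resize(v.im[190:265,310:460],None,fx=5,fy=5,interpolation=cv2.INTER_CUBIC)
cv2.imwrite('pics/br.png',a)
b=cv2.resize(v.im[110:255,160:310],None,fx=4,fy=4,interpolation=cv2.INTER_CUBIC);cv2.imwrite('pics/dr.png',b)
E
```

```text
cam [ 437.9  -23.8 1572.5]
scene cam [1513.4 -379.5  799.3]
yel [333.4 222.5] 527 [473.3 -33.6] rect [333.4 222.5] [15.4 34.2] 16.927513122558594
yel [433.2 225.6] 477 [ 468.5 -355.4] rect [434.7 225.2] [19.3 35.8] 21.801410675048828
yel [400.6 228.6] 490 [ 457.3 -250.5] rect [401.3 228.2] [17.7 34.7] 14.03624439239502
yel [368.3 237.3] 515 [ 427.7 -146.5] rect [368.2 237.1] [16.5 34.2] 5.355824947357178
org [321.9 186. ] 9 [590.8   5.7] rect [322. 186.] [2. 6.] 90.0
org [229.2 197.3] 27 [548.9 305.2] rect [229.2 197.4] [9.8 2.4] 59.036251068115234
red [517.  118.8] 1225 [ 822.5 -629.2] rect [519.5 116.3] [62.9 39.9] 76.75948333740234
red [212.1 170.6] 32 [635.3 363.7] rect [212.  170.5] [5. 6.] 90.0
grn [208.4 161.8] 2520 [663.8 376.6] rect [206.7 159.2] [63.9 52.1] 59.47029495239258
blue [361.5 149.7] 206 [ 711.8 -121.4] rect [360.  149.7] [126.1   1.7] 2.675426721572876
blue [533.8 211.6] 944 [ 519.3 -679.9] rect [531.6 209.7] [42.9 39.6] 21.801406860351562
blue [558.7 216. ] 275 [ 506.4 -759.9] rect [558.7 216.2] [ 8.9 31.7] 20.556045532226562
```

View pics/br.png

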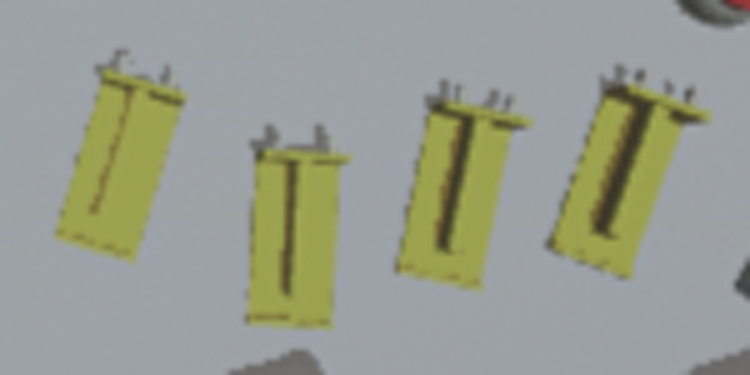

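View pics/dr.png

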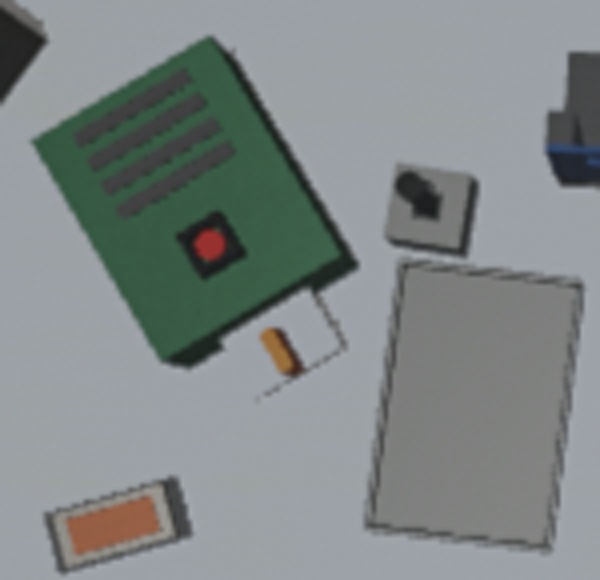

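The bracket crop shows four brackets with hooks up-image (towards the upright), with front and rear plate corners readable. The dryer crop shows the dryer top corners near (212,37), (33,142), (165,358), (345,262), button (210,245), fin (278,350), stand centre ~(430,208) and the pin leaning by parallax.

```bash
python3 - <<'E'
from h import *
np.set_printoptions(precision=1,suppress=True)
v=V('top')
f=lambda p,s,ox,oy:(np.array(p,float)+.5)/s-.5+[ox,oy]
B={'A':[(55,237),(133,261),(105,72),(183,98)],'B':[(247,322),(331,327),(255,150),(350,156)],'C':[(397,271),(482,289),(432,100),(532,123)],'D':[(548,246),(630,278),(608,86),(708,118)]}
for k,p in B.items():
    q=f(p,5,310,190); a=v.on(q[:2],12)[:,:2]; b=v.on(q[2:],75)[:,:2]
    F=a.mean(0);K=b.mean(0);d=K-F;w1=a[0]-a[1];w2=b[0]-b[1]
    yw=lambda w:np.arctan2(-w[0],w[1])
    print(k,'front',F,'back',K,'len',np.hypot(*d),'wid',np.hypot(*w1),np.hypot(*w2),'mid',(F+K)/2,'yaw deg',np.degrees([np.arctan2(d[1],d[0]),yw(w1),yw(w2)]))
g=lambda p,z:v.on(f(p,4,160,110),z)[:,:2]
D=g([(212,37),(33,142),(165,358),(345,262)],90);print('dryer corners',D,'sides',np.hypot(*(np.roll(D,-1,0)-D).T),'mid',D.mean(0),'yaw',np.degrees(np.arctan2(*(D[0]-D[3])[::-1])),np.degrees(np.arctan2(*(D[1]-D[2])[::-1])))
print('button',g([(210,245)],104),'collar',g([(212,245)],112))
print('fin top',g([(276,352),(262,333),(289,374)],53))
T=g([(402,260),(584,283),(551,550),(367,527)],18);print('tray',T,np.hypot(*(np.roll(T,-1,0)-T).T),T.mean(0),'yaw',np.degrees(np.arctan2(*(T[0]-T[3])[::-1])))
S=g([(398,163),(474,175),(465,252),(386,240)],60);print('stand',S,np.hypot(*(np.roll(S,-1,0)-S).T),S.mean(0),np.degrees(np.arctan2(*(S[0]-S[3])[::-1])))
print('pin head',g([(407,185)],160),'hole/pin base',g([(428,205)],60))
# upright
m=v.mask((100,90,30),(125,255,255)); m[:, :290]=0;m[:,440:]=0;m[:110]=0;m[170:]=0
ys,xs=np.nonzero(m);print('blue x',xs.min(),xs.max(),'y',ys.min(),ys.max())
for c in(300,320,340,360,380,400,420): r=np.nonzero(m[:,c])[0]; print(c,r.min() if len(r) else None,r.max() if len(r) else None,end=' | ')
s=V('scene');cv2.imwrite('pics/up.png',cv2.resize(s.im[190:330,225:425],None,fx=4,fy=4,interpolation=cv2.INTER_CUBIC))
cv2.imwrite('pics/up2.png',cv2.resize(v.im[110:175,285:435],None,fx=5,fy=5,interpolation=cv2.INTER_CUBIC))
E
```

```text
A front [418.8 -18.4] back [520.7 -47.7] len 105.99469126138585 wid 52.08095028658399 50.607953474958514 mid [469.8 -33.1] yaw deg [-16.  -16.1 -17.5]
B front [ 373.  -143.4] back [ 480.5 -145.7] len 107.49141394657617 wid 53.55648601205324 58.445538591579364 mid [ 426.8 -144.6] yaw deg [-1.2 -2.4 -2.6]
C front [ 402.9 -239. ] back [ 507.9 -255.8] len 106.33772431600335 wid 55.25287001413857 62.93093097197845 mid [ 455.4 -247.4] yaw deg [ -9.1 -11.  -12. ]
D front [ 415.9 -334.3] back [ 515.6 -364. ] len 103.96857518230476 wid 55.80836836724495 64.24222221624964 mid [ 465.7 -349.1] yaw deg [-16.6 -20.4 -16.9]
dryer corners [[784.8 345.5]
 [700.5 480.4]
 [535.6 372.6]
 [611.6 237.4]] sides [159.1 197.  155.1 204.1] mid [658.2 359. ] yaw 31.957830177008947 33.1766270726241
button [[621.3 337.9]] collar [[620.3 334.4]]
fin top [[544.2 295.8]
 [559.  307.3]
 [527.2 285.1]]
tray [[622.5 204.4]
 [606.3  57.8]
 [392.8  79.6]
 [408.5 226.3]] [147.4 214.7 147.5 215.1] [507.5 142. ] yaw -5.844950398300824
stand [[694.  203.5]
 [685.5 143.6]
 [624.6 149.1]
 [633.  211.2]] [60.5 61.1 62.6 61.5] [659.3 176.9] -7.189168560930594
pin head [[660.9 181.4]] hole/pin base [[661.1 179.1]]
blue x 297 424 y 146 156
300 146 148 | 320 147 152 | 340 148 153 | 360 149 151 | 380 150 154 | 400 151 156 | 420 152 153 |
```

View pics/up.png

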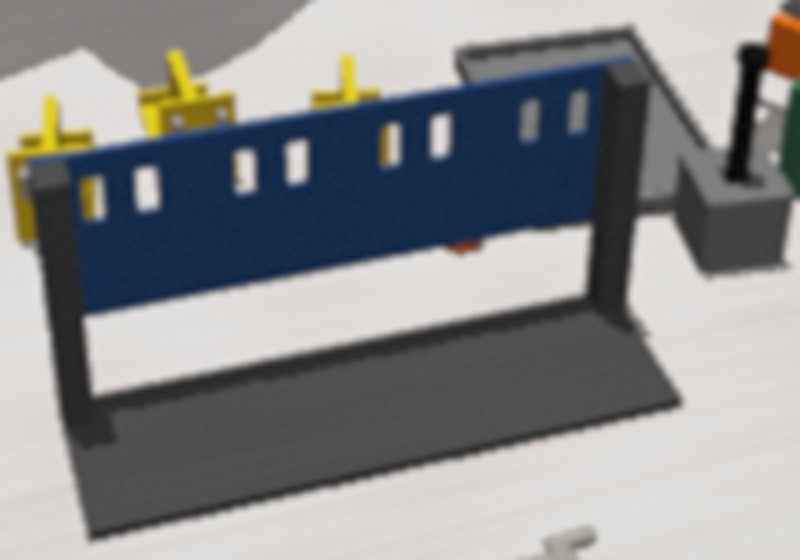

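View pics/up2.png

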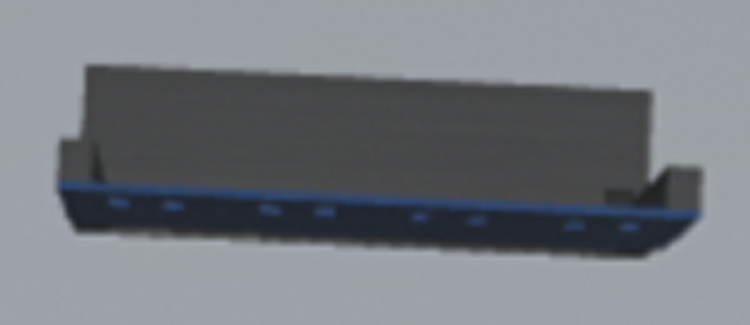

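Slots in the scene crop are at roughly (93,197), (147,188), (244,171), (296,161), (391,144), (440,135), (531,120), (578,111). In the top crop the panel's upper front edge runs from (58,189) to (700,216).

```bash
cat >> h.py <<'E'
from scipy.spatial.transform import Rotation as Ro
def plan(x,y,z,yawdeg):
    """tool-frame move to a world TCP with tool pointing down, yaw = world angle of tool x; turn first, then linear"""
    o=ctrl.get_obs(); R=Ro.from_rotvec(o['orientation']).as_matrix(); p=np.array(o['ee_pos'])
    th=np.degrees(np.arctan2(R[1,0],R[0,0])); tu=-np.radians((yawdeg-th+90)%180-90); R2=R@Ro.from_rotvec([0,0,tu]).as_matrix()
    print('t %.1f'%o['t'],'at',np.round(p,1),'yaw %.2f'%th,'w %.1f g %.1f'%(o['width'],o['grasp_force']),'F',np.round(o['ft_force'],1),'-> turn %.4f'%tu,'lin mm',np.round(R2.T@(np.array([x,y,z])-p),1))
E
python3 - <<'E'
from h import *
np.set_printoptions(precision=1,suppress=True)
v=V('top');s=V('scene')
f=lambda p,s,ox,oy:(np.array(p,float)+.5)/s-.5+[ox,oy]
E=v.on(f([(58,190),(700,217)],5,285,110),190)[:,:2];d=E[1]-E[0];print('edge',E,np.hypot(*d),'mid',E.mean(0),'yaw',np.degrees(np.arctan2(d[0],-d[1])))
L=-d/np.hypot(*d); n=np.array([L[1],-L[0]])  # L=+y axis, n=+x
# scene rays onto plane n.p = n.E +4
q=f([(93,197),(147,188),(244,171),(296,161),(391,144),(440,135),(531,120),(578,111)],4,225,190)
a=s.on(q,0)[:,:]; r=a-s.c; k=((n@E.mean(0)+4)-s.c[:2]@n)/(r[:,:2]@n); P=s.c+r*k[:,None]
print('slots y_up,z',np.c_[(P[:,:2]-E.mean(0))@L,P[:,2]]); print('err vs nominal',(P[:,:2]-E.mean(0))@L-[-151,-119,-61,-29,29,61,119,151])
m=E.mean(0)
for i,y in enumerate((135,45,-45,-135)): print('bay',i,m+L*y)
# hooks in the scene view are checked by projecting: bracket estimates
plan(400,-350,150,-17)
E
```

```text
edge [[ 681.8   77.8]
 [ 672.2 -290.4]] 368.35355808394837 mid [ 677.  -106.3] yaw -1.4811941766342889
slots y_up,z [[-151.5  158.2]
 [-120.1  157.6]
 [ -62.4  157.1]
 [ -30.8  157.5]
 [  28.3  157.4]
 [  59.4  157.4]
 [ 118.4  156.3]
 [ 149.5  156.6]]
err vs nominal [-0.5 -1.1 -1.4 -1.8 -0.7 -1.6 -0.6 -1.5]
bay 0 [680.5  28.6]
bay 1 [678.2 -61.3]
bay 2 [ 675.8 -151.3]
bay 3 [ 673.5 -241.3]
t 0.4 at [ 272.3 -562.5  241.5] yaw 25.83 w 87.8 g 0.0 F [0.2 0.1 0.3] -> turn 0.7475 lin mm [  60.  -240.5   91.6]
```

>>> arm_command:
  series:
    - {"linear":[0,0,0],"turn":0.149}
    - {"linear":[0,0,0],"turn":0.149}
    - {"linear":[0,0,0],"turn":0.149}
    - {"linear":[0,0,0],"turn":0.149}
    - {"linear":[0,0,0],"turn":0.149}
    - {"linear":[0.0225,-0.043,0],"turn":0}
    - {"linear":[0.0225,-0.043,0],"turn":0}
    - {"linear":[0.0225,-0.043,0],"turn":0}
    - {"linear":[0.0225,-0.043,0],"turn":0}
    - {"linear":[0.0225,-0.043,0],"turn":0}
  jaw: 0.14

```text
t: 1.4
ee_pos: [443.4, -388.0, 241.9]
orientation: [3.107, -0.461, 0.001]
ft_force: [1.4, -0.7, 1.1]
width: 49.9
grasp_force: 0.0
```

>>> arm_command:
  series:
    - {"linear":[0.0225,-0.043,0],"turn":0}
    - {"linear":[0,0,0.05],"turn":0}
    - {"linear":[0,0,0.04],"turn":0}
    - {"linear":[0,0,0],"turn":0}

```text
t: 1.8
ee_pos: [473.7, -351.9, 146.9]
orientation: [-3.103, 0.458, 0.013]
ft_force: [0.3, 1.8, 0.1]
width: 50.0
grasp_force: 0.0
```

```bash
python3 -c "
from h import *
plan(478,-353.3,40,-17)"
```

```text
t 1.8 at [ 473.7 -351.9  146.9] yaw -16.79 w 50.0 g 0.0 F [0.3 1.8 0.1] -> turn 0.0037 lin mm [  5.5   0.4 106.8]
```

>>> arm_command:
  series:
    - {"linear":[0.005,0,0.03],"turn":0}
    - {"linear":[0,0,0.035],"turn":0}
    - {"linear":[0,0,0.03],"turn":0}
    - {"linear":[0,0,0.012],"turn":0}
    - {"linear":[0,0,0],"turn":0}

```text
t: 2.3
ee_pos: [480.8, -356.4, 44.6]
orientation: [-3.107, 0.461, 0.002]
ft_force: [-0.2, -0.1, 1.1]
width: 50.0
grasp_force: 0.0
```

>>> arm_command:
  series:
    - {"linear":[0,0,0],"turn":0}
    - {"linear":[0,0,0],"turn":0}
    - {"linear":[0,0,0],"turn":0}
    - {"linear":[0,0,0],"turn":0}
    - {"linear":[0,0,0],"turn":0}
  jaw: -1

```text
t: 2.8
ee_pos: [481.4, -356.5, 45.3]
orientation: [3.107, -0.46, 0.001]
ft_force: [0.5, -2.6, -0.6]
width: 13.5
grasp_force: 0.4
```

```bash
python3 -c "
from h import *
plan(478,-353.3,40,-17)"
```

```text
t 2.8 at [ 481.4 -356.5   45.3] yaw -16.85 w 13.5 g 0.4 F [ 0.5 -2.6 -0.6] -> turn 0.0026 lin mm [-4.2 -2.1  5.3]
```

>>> arm_command:
  series:
    - {"linear":[0,0,0],"turn":0}
    - {"linear":[0,0,0],"turn":0}
    - {"linear":[0,0,0],"turn":0}
    - {"linear":[0,0,-0.02],"turn":0}
    - {"linear":[0,0,-0.04],"turn":0}
    - {"linear":[0,0,-0.04],"turn":0}
    - {"linear":[0,0,0],"turn":-0.134}
    - {"linear":[0,0,0],"turn":-0.134}
    - {"linear":[0,0,0],"turn":0}

```text
t: 3.7
ee_pos: [480.7, -355.7, 144.4]
orientation: [-3.141, 0.039, 0.001]
ft_force: [-0.1, 1.1, -2.9]
width: 10.1
grasp_force: 30.0
```

```bash
python3 -c "
from h import *
plan(596.5,-239.9,145.3,-1.5)"
```

```text
t 3.7 at [ 480.7 -355.7  144.4] yaw -1.43 w 10.1 g 30.0 F [-0.1  1.1 -2.9] -> turn 0.0012 lin mm [ 112.7 -118.8   -0.9]
```

>>> arm_command:
  series:
    - {"linear":[0.03,-0.03,0],"turn":0}
    - {"linear":[0.03,-0.03,0],"turn":0}
    - {"linear":[0.03,-0.03,0],"turn":0}
    - {"linear":[0.02,-0.026,0],"turn":0}
    - {"linear":[0,0,0],"turn":0}
    - {"linear":[0,0,0],"turn":0}

```text
t: 4.3
ee_pos: [593.7, -242.2, 143.6]
orientation: [-3.141, 0.042, 0.003]
ft_force: [0.0, -0.3, -1.9]
width: 9.5
grasp_force: 30.0
```

```bash
python3 -c "
from h import *
plan(631.5,-240.8,145.3,-1.5)
s=V('scene');cv2.imwrite('pics/ins.png',cv2.resize(s.im[190:310,225:385],None,fx=5,fy=5,interpolation=cv2.INTER_CUBIC))"
```

```text
t 4.3 at [ 593.7 -242.2  143.6] yaw -1.54 w 9.5 g 30.0 F [ 0.  -0.3 -1.9] -> turn -0.0008 lin mm [37.7 -2.4 -1.7]
```

View pics/ins.png

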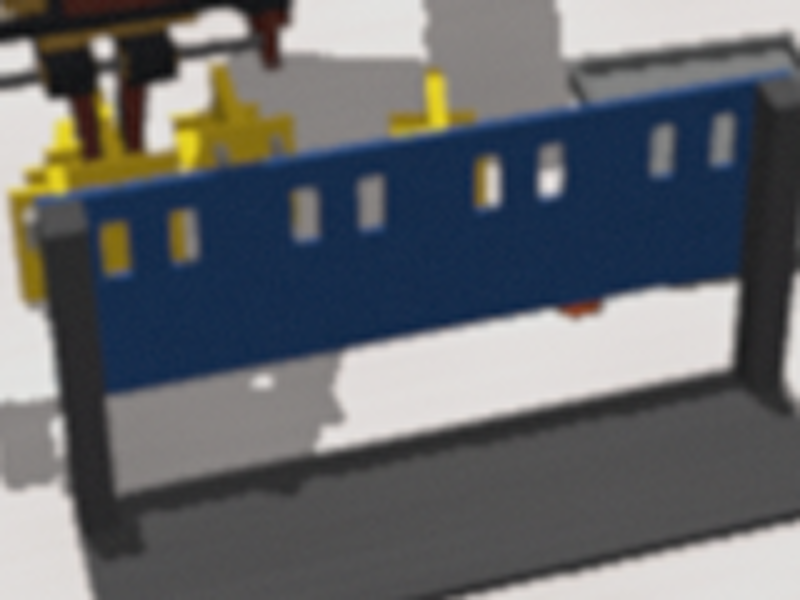

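The bracket is held level in front of bay 3, its left slot showing yellow at (115,247). The view doesn't show the hooks in the slots yet, so I advance.

>>> arm_command:
  series:
    - {"linear":[0,-0.0024,-0.0017],"turn":0}
    - {"linear":[0.01,0,0],"turn":0}
    - {"linear":[0.01,0,0],"turn":0}
    - {"linear":[0.007,0,0],"turn":0}
    - {"linear":[0.003,0,0],"turn":0}
    - {"linear":[0.002,0,0],"turn":0}
    - {"linear":[0,0,0],"turn":0}

```text
t: 5.05
ee_pos: [626.3, -241.5, 146.2]
orientation: [-3.141, 0.041, 0.0]
ft_force: [-0.8, 0.2, -2.6]
width: 9.7
grasp_force: 30.0
```

>>> arm_command:
  series:
    - {"linear":[0.002,0,0],"turn":0}
    - {"linear":[0.002,0,0],"turn":0}
    - {"linear":[0,0,0],"turn":0}

```text
t: 5.35
ee_pos: [630.4, -241.7, 146.4]
orientation: [3.141, -0.041, 0.0]
ft_force: [1.6, 0.6, -1.7]
width: 9.9
grasp_force: 30.0
```

>>> arm_command:
  series:
    - {"linear":[0.002,0,0],"turn":0}
    - {"linear":[0.002,0,0],"turn":0}
    - {"linear":[0,0,0],"turn":0}

```text
t: 5.65
ee_pos: [632.9, -241.7, 146.2]
orientation: [-3.141, 0.042, 0.005]
ft_force: [-5.9, 0.1, 0.2]
width: 9.8
grasp_force: 30.0
```

>>> arm_command:
  series:
    - {"linear":[0.002,0,0],"turn":0}
    - {"linear":[0,0,0],"turn":0}

```text
t: 5.85
ee_pos: [633.2, -241.6, 146.1]
orientation: [-3.14, 0.042, 0.011]
ft_force: [-12.8, 0.5, 4.1]
width: 9.7
grasp_force: 30.0
```

>>> arm_command:
  series:
    - {"linear":[-0.002,0,0],"turn":0}
    - {"linear":[0,0,0.005],"turn":0}
    - {"linear":[0,0,0.005],"turn":0}
    - {"linear":[0,0,0.003],"turn":0}
    - {"linear":[0,0,0],"turn":0}

```text
t: 6.35
ee_pos: [633.1, -241.6, 132.5]
orientation: [-3.141, 0.041, 0.004]
ft_force: [-3.9, -0.7, -5.2]
width: 9.7
grasp_force: 30.0
```

>>> arm_command:
  series:
    - {"linear":[0,0,0.002],"turn":0}
    - {"linear":[0,0,0],"turn":0}

```text
t: 6.55
ee_pos: [633.1, -241.6, 130.9]
orientation: [-3.141, 0.041, 0.004]
ft_force: [-5.4, 0.6, -1.4]
width: 10.1
grasp_force: 30.0
```

>>> arm_command:
  series:
    - {"linear":[0,0,0.0015],"turn":0}
    - {"linear":[0,0,0],"turn":0}

```text
t: 6.75
ee_pos: [633.1, -241.6, 130.1]
orientation: [-3.141, 0.041, 0.004]
ft_force: [-7.6, 0.2, 3.5]
width: 9.9
grasp_force: 30.0
```

>>> arm_command:
  series:
    - {"linear":[0,0,0.0015],"turn":0}
    - {"linear":[0,0,0],"turn":0}

```text
t: 6.95
ee_pos: [633.1, -241.6, 130.0]
orientation: [-3.141, 0.041, 0.004]
ft_force: [-12.0, 3.2, 11.6]
width: 9.9
grasp_force: 30.0
```

>>> arm_command:
  series:
    - {"linear":[0,0,-0.002],"turn":0}
    - {"linear":[0,0,0],"turn":0}
    - {"linear":[0,0,0],"turn":0}
    - {"linear":[0,0,0],"turn":0}
    - {"linear":[-0.004,0,-0.01],"turn":0}
    - {"linear":[-0.004,0,-0.03],"turn":0}
    - {"linear":[-0.045,0,-0.02],"turn":0}
    - {"linear":[-0.05,0,0],"turn":0}
    - {"linear":[-0.045,0,0],"turn":0}
    - {"linear":[0,0,0],"turn":0}
  jaw: -0.1

```text
t: 7.95
ee_pos: [480.4, -236.7, 190.4]
orientation: [-3.139, 0.044, 0.007]
ft_force: [0.4, 1.0, -1.0]
width: 39.2
grasp_force: 0.0
```

```bash
cat >> h.py <<'E'
def yel():
    v=V('top')
    for c,st,m in v.blobs((22,110,90),(35,255,255),100):
        p=np.argwhere(m)[:,::-1].astype(np.float32); r=cv2.minAreaRect(p); print('yel',np.round(c,1),st[4],np.round(v.on(c,5)[0][:2],1),np.round(r[1],1),round(r[2],1))
    return v
E
python3 -c "
from h import *
plan(0,0,145.3,-10.5);yel()
s=V('scene');cv2.imwrite('pics/hang1.png',cv2.resize(s.im[190:310,225:385],None,fx=5,fy=5,interpolation=cv2.INTER_CUBIC))"
```

```text
t 8.0 at [ 480.4 -236.7  190.4] yaw -1.59 w 39.2 g 0.0 F [ 0.4  1.  -1. ] -> turn 0.1555 lin mm [-515.3 -145.1   47.6]
yel [402.  174.1] 560 [ 633.3 -253.1] [20.6 39.4] 4.8
yel [333.4 222.5] 532 [473.3 -33.5] [15.5 34.3] 17.1
yel [368.3 237.3] 532 [ 427.7 -146.2] [16.4 34.5] 3.4
```

View pics/hang1.png

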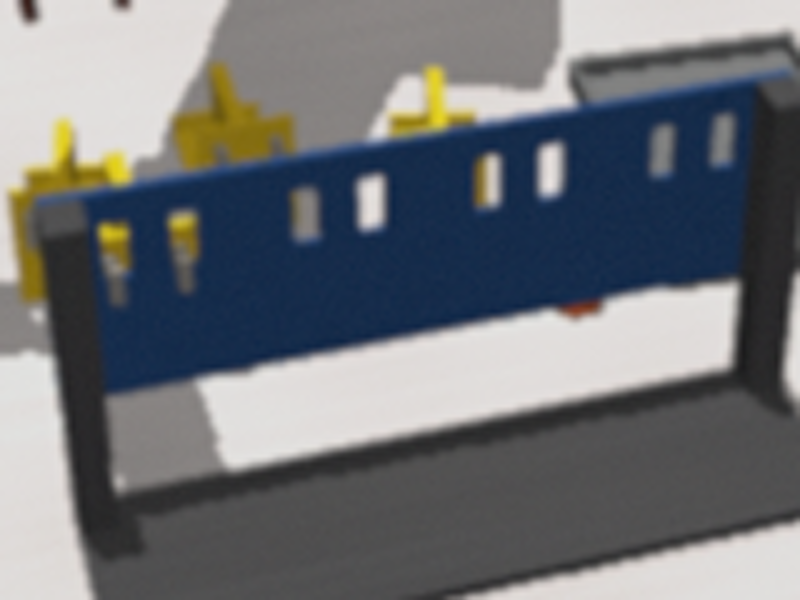

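The picture shows the first bracket hung in bay 3, with hook lips below the slots at (118,285) and (183,275); the next bracket is still at (65,150).

```bash
python3 -c "
from h import *
plan(466.7,-251.4,45,-11)"
```

```text
t 8.1 at [ 486.1 -238.3  191.4] yaw -1.56 w 39.4 g 0.0 F [0.9 0.2 0.3] -> turn 0.1648 lin mm [-16.8  16.5 146.4]
```

>>> arm_command:
  series:
    - {"linear":[0,0,0],"turn":0.1}
    - {"linear":[0,0,0],"turn":0.065}
    - {"linear":[-0.017,0.0165,0.03],"turn":0}
    - {"linear":[0,0,0.04],"turn":0}
    - {"linear":[0,0,0.04],"turn":0}
    - {"linear":[0,0,0.03],"turn":0}
    - {"linear":[0,0,0.006],"turn":0}
    - {"linear":[0,0,0],"turn":0}

```text
t: 8.85
ee_pos: [467.2, -250.9, 43.7]
orientation: [-3.127, 0.299, 0.001]
ft_force: [1.4, -0.1, 0.1]
width: 39.5
grasp_force: 0.0
```

>>> arm_command:
  series:
    - {"linear":[0,0,0],"turn":0}
    - {"linear":[0,0,0],"turn":0}
    - {"linear":[0,0,0],"turn":0}
    - {"linear":[0,0,0],"turn":0}
    - {"linear":[0,0,0],"turn":0}
    - {"linear":[0,0,0],"turn":0}
    - {"linear":[0,0,0],"turn":0}
  jaw: -1

```text
t: 9.55
ee_pos: [466.9, -251.2, 45.3]
orientation: [3.127, -0.3, 0.002]
ft_force: [-0.7, 1.1, 7.9]
width: 9.9
grasp_force: 30.0
```

```bash
python3 -c "
from h import *
plan(466.7,-251.4,40,-11)"
```

```text
t 9.6 at [ 466.9 -251.2   45.3] yaw -10.96 w 9.9 g 30.0 F [-0.7  1.1  7.9] -> turn 0.0007 lin mm [-0.2  0.2  5.3]
```

>>> arm_command:
  series:
    - {"linear":[0,0,-0.02],"turn":0}
    - {"linear":[0,0,-0.04],"turn":0}
    - {"linear":[0,0,-0.04],"turn":0}
    - {"linear":[0,0,0],"turn":-0.085}
    - {"linear":[0,0,0],"turn":-0.08}
    - {"linear":[0.035,-0.03,0],"turn":0}
    - {"linear":[0.035,-0.035,0],"turn":0}
    - {"linear":[0.035,-0.03,0],"turn":0}
    - {"linear":[0.02,-0.009,0],"turn":0}
    - {"linear":[0,0,0],"turn":0}

```text
t: 10.55
ee_pos: [596.5, -148.5, 144.4]
orientation: [3.141, -0.037, 0.003]
ft_force: [-0.4, -0.3, -2.0]
width: 9.9
grasp_force: 29.9
```

>>> arm_command:
  series:
    - {"linear":[0,0,0],"turn":0}

```text
t: 10.65
ee_pos: [593.4, -149.8, 143.8]
orientation: [-3.141, 0.04, 0.003]
ft_force: [-0.0, 0.2, -2.2]
width: 10.0
grasp_force: 29.9
```

```bash
python3 -c "
from h import *
plan(631,-150.9,145.7,-1.5);yel()"
```

```text
t 10.7 at [ 593.4 -149.8  143.8] yaw -1.44 w 10.0 g 29.9 F [-0.   0.2 -2.2] -> turn 0.0010 lin mm [37.6  0.1 -2. ]
yel [333.3 223. ] 556 [471.6 -33.4] [16.2 35. ] 17.4
```

>>> arm_command:
  series:
    - {"linear":[0,0,-0.002],"turn":0}
    - {"linear":[0.01,0,0],"turn":0}
    - {"linear":[0.01,0,0],"turn":0}
    - {"linear":[0.007,0,0],"turn":0}
    - {"linear":[0.003,0,0],"turn":0}
    - {"linear":[0.002,0,0],"turn":0}
    - {"linear":[0,0,0],"turn":0}

```text
t: 11.4
ee_pos: [626.1, -150.9, 146.2]
orientation: [-3.141, 0.041, 0.0]
ft_force: [-0.5, -0.3, -1.5]
width: 10.0
grasp_force: 29.9
```

>>> arm_command:
  series:
    - {"linear":[0.002,0,0],"turn":0}
    - {"linear":[0.002,0,0],"turn":0}
    - {"linear":[0.002,0,0],"turn":0}
    - {"linear":[0,0,0],"turn":0}

```text
t: 11.8
ee_pos: [632.0, -151.2, 146.3]
orientation: [-3.141, 0.041, 0.001]
ft_force: [-0.1, -0.3, -2.8]
width: 9.8
grasp_force: 30.0
```

>>> arm_command:
  series:
    - {"linear":[0.002,0,0],"turn":0}
    - {"linear":[0,0,0],"turn":0}

```text
t: 12.0
ee_pos: [632.3, -151.2, 146.0]
orientation: [-3.141, 0.041, 0.006]
ft_force: [-7.3, -0.1, 1.4]
width: 9.7
grasp_force: 30.0
```

Contact at the expected depth; lower.

>>> arm_command:
  series:
    - {"linear":[-0.001,0,0],"turn":0}
    - {"linear":[0,0,0.005],"turn":0}
    - {"linear":[0,0,0.005],"turn":0}
    - {"linear":[0,0,0.004],"turn":0}
    - {"linear":[0,0,0.002],"turn":0}
    - {"linear":[0,0,0],"turn":0}

```text
t: 12.6
ee_pos: [633.5, -151.3, 130.7]
orientation: [3.141, -0.041, 0.002]
ft_force: [-0.8, 1.0, -0.9]
width: 10.2
grasp_force: 30.0
```

>>> arm_command:
  series:
    - {"linear":[0,0,0.0015],"turn":0}
    - {"linear":[0,0,0],"turn":0}

```text
t: 12.8
ee_pos: [633.9, -151.3, 129.7]
orientation: [3.141, -0.041, 0.003]
ft_force: [-3.8, 1.0, 4.8]
width: 9.8
grasp_force: 30.0
```

>>> arm_command:
  series:
    - {"linear":[0,0,0.001],"turn":0}
    - {"linear":[0,0,0],"turn":0}

```text
t: 13.0
ee_pos: [633.9, -151.3, 129.4]
orientation: [3.141, -0.041, 0.003]
ft_force: [-5.7, 0.2, 10.2]
width: 9.8
grasp_force: 30.0
```

>>> arm_command:
  series:
    - {"linear":[0,0,-0.002],"turn":0}
    - {"linear":[0,0,0],"turn":0}
    - {"linear":[0,0,0],"turn":0}
    - {"linear":[0,0,0],"turn":0}
    - {"linear":[-0.004,0,-0.01],"turn":0}
    - {"linear":[-0.004,0,-0.03],"turn":0}
    - {"linear":[-0.042,0.01,-0.02],"turn":0}
    - {"linear":[0,0.02,0],"turn":0}
    - {"linear":[0,0,0],"turn":0}
  jaw: -0.1

```text
t: 13.9
ee_pos: [582.0, -181.5, 191.6]
orientation: [3.14, -0.044, 0.004]
ft_force: [0.3, 0.6, 0.4]
width: 39.5
grasp_force: 0.0
```

```bash
python3 -c "
from h import *
v=yel();plan(439.5,-146,45,-1.9)
s=V('scene');print([(np.round(c,1),st[4]) for c,st,m in s.blobs((20,110,60),(35,255,255),4)])
cv2.imwrite('pics/b2.png',np.hstack([cv2.resize(v.im[130:270,310:450],None,fx=2.8,fy=2.8,interpolation=cv2.INTER_CUBIC),cv2.resize(s.im[180:320,225:365],None,fx=2.8,fy=2.8,interpolation=cv2.INTER_CUBIC)]))"
```

```text
yel [333.5 222.8] 552 [472.1 -33.8] [16. 35.] 17.1
t 13.9 at [ 582.3 -180.6  190.9] yaw -1.60 w 39.6 g 0.0 F [0.1 0.8 0.2] -> turn 0.0053 lin mm [-144.1  -29.9  145.7]
[(array([168.6,  19.6]), np.int32(260)), (array([235.8,   7.2]), np.int32(100)), (array([270.9, 215.2]), np.int32(252)), (array([310.8, 211.5]), np.int32(86)), (array([247.8, 223.6]), np.int32(12)), (array([320.5, 226. ]), np.int32(14)), (array([298.8, 229.5]), np.int32(21)), (array([285.7, 230.8]), np.int32(32)), (array([261.4, 235.6]), np.int32(25)), (array([247.9, 237.5]), np.int32(39))]
```

View pics/b2.png

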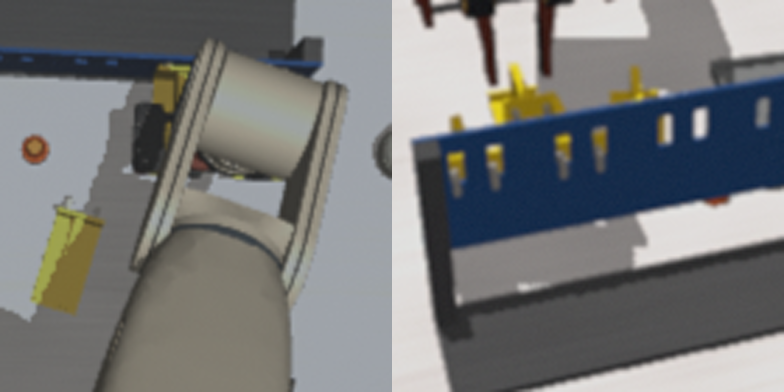

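Two brackets are now hung, with lips visible in bays 2 and 3. Bracket B's web top is at (269,208) in the scene view, unmoved, and A is unmoved at (333.5,222.8) in the top view.

>>> arm_command:
  series:
    - {"linear":[-0.045,-0.01,0],"turn":0}
    - {"linear":[-0.045,-0.01,0],"turn":0}
    - {"linear":[-0.045,-0.01,0.02],"turn":0}
    - {"linear":[-0.01,0,0.04],"turn":0.006}
    - {"linear":[0,0,0.04],"turn":0}
    - {"linear":[0,0,0.04],"turn":0}
    - {"linear":[0,0,0.005],"turn":0}
    - {"linear":[0,0,0],"turn":0}

```text
t: 14.8
ee_pos: [438.0, -145.5, 44.3]
orientation: [-3.14, 0.05, 0.005]
ft_force: [0.2, -0.3, 0.5]
width: 39.5
grasp_force: 0.0
```

>>> arm_command:
  series:
    - {"linear":[0,0,0],"turn":0}
    - {"linear":[0,0,0],"turn":0}
    - {"linear":[0,0,0],"turn":0}
    - {"linear":[0,0,0],"turn":0}
    - {"linear":[0,0,0],"turn":0}
    - {"linear":[0,0,0],"turn":0}
    - {"linear":[0,0,0],"turn":0}
  jaw: -1

```text
t: 15.5
ee_pos: [438.3, -146.2, 45.1]
orientation: [3.141, -0.051, 0.0]
ft_force: [0.1, -0.0, 0.2]
width: 0.4
grasp_force: 0.0
```

```bash
python3 -c "
from h import *
plan(438,-145.7,45,-2)"
```

```text
t 15.5 at [ 438.3 -146.2   45.1] yaw -1.85 w 0.4 g 0.0 F [ 0.1 -0.   0.2] -> turn 0.0026 lin mm [-0.4 -0.5  0.1]
```

Closed on nothing, so the bracket has probably been knocked. I'll rise, move aside and look.

>>> arm_command:
  series:
    - {"linear":[0,0,-0.05],"turn":0}
    - {"linear":[0,0,-0.05],"turn":0}
    - {"linear":[0,0,-0.03],"turn":0}
    - {"linear":[0,0.05,0],"turn":0}
    - {"linear":[0,0.05,0],"turn":0}
    - {"linear":[0,0.05,0],"turn":0}
    - {"linear":[0,0.05,0],"turn":0}
    - {"linear":[0,0.05,0],"turn":0}
    - {"linear":[0,0,0],"turn":0}
  jaw: -0.1

```text
t: 16.4
ee_pos: [430.3, -401.7, 175.2]
orientation: [3.138, -0.057, 0.003]
ft_force: [0.4, 0.9, 0.4]
width: 39.5
grasp_force: 0.0
```

```bash
python3 -c "
from h import *
v=yel();plan(439.5,-146,45,-1.9)
s=V('scene')
cv2.imwrite('pics/b3.png',np.hstack([cv2.resize(v.im[165:265,310:410],None,fx=4,fy=4,interpolation=cv2.INTER_CUBIC),cv2.resize(s.im[180:280,225:325],None,fx=4,fy=4,interpolation=cv2.INTER_CUBIC)]))"
```

```text
yel [372.6 173.2] 596 [ 634.7 -157.9] [18.8 38.2] 3.6
yel [401.9 174.9] 565 [ 630.9 -252.9] [20.8 37.7] 2.7
yel [333.4 222.5] 531 [473.2 -33.6] [15.5 34.3] 17.1
yel [354.8 241.2] 541 [ 414.6 -103.1] [34.1 15.8] 84.1
t 16.4 at [ 429.8 -398.7  174.6] yaw -2.06 w 39.6 g 0.0 F [0.  0.8 0.6] -> turn -0.0027 lin mm [   1.3 -252.9  129.5]
```

View pics/b3.png

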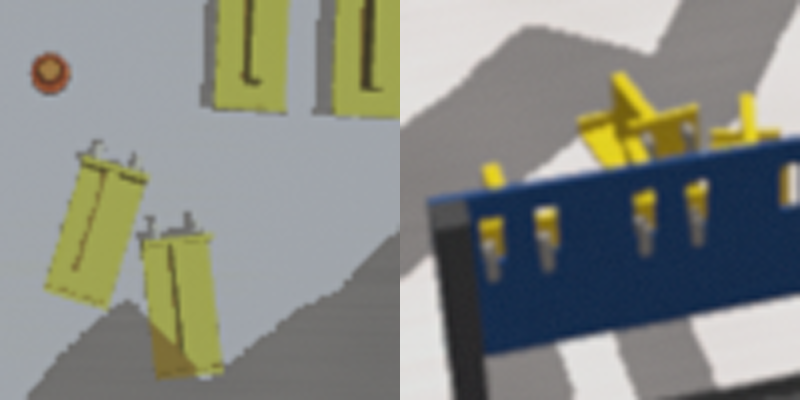

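Bracket B was knocked to crop corners front (155,378)–(222,374), rear (142,238)–(210,234), now yawed slightly positive; A is unmoved.

```bash
python3 -c "
from h import *
v=V('top')
q=(np.array([(155,378),(222,374),(142,238),(210,234)])+.5)/4-.5+[310,165]
a=v.on(q[:2],12)[:,:2];b=v.on(q[2:],75)[:,:2];F=a.mean(0);K=b.mean(0);d=K-F;w=a[0]-a[1];w2=b[0]-b[1]
print(F,K,np.hypot(*d),np.hypot(*w),np.degrees([np.arctan2(d[1],d[0]),np.arctan2(-w[0],w[1]),np.arctan2(-w2[0],w2[1])]))
y=np.arctan2(d[1],d[0]);g=F+65*np.array([np.cos(y),np.sin(y)]);print(g);plan(*g,45,np.degrees(y))"
```

```text
[ 359.4235761  -109.68281172] [469.15076889 -95.27505015] 110.66905814989225 53.400318592874534 [7.48044488 4.36820271 4.32933638]
[ 423.870384   -101.22060451]
t 16.6 at [ 429.7 -395.5  174.4] yaw -1.89 w 39.7 g 0.0 F [-0.6  1.2  0.2] -> turn -0.1636 lin mm [  32.7 -292.3  129.8]
```

>>> arm_command:
  series:
    - {"linear":[0,0,0],"turn":-0.138}
    - {"linear":[0.004,-0.049,0],"turn":0}
    - {"linear":[0.004,-0.049,0],"turn":0}
    - {"linear":[0.004,-0.049,0],"turn":0}
    - {"linear":[0.004,-0.049,0],"turn":0}
    - {"linear":[0.004,-0.049,0],"turn":0}
    - {"linear":[0.005,-0.048,0],"turn":0}
    - {"linear":[0,0,0.03],"turn":0}
    - {"linear":[0,0,0],"turn":0}
    - {"linear":[0,0,0],"turn":0}

```text
t: 17.55
ee_pos: [423.4, -101.2, 145.0]
orientation: [-3.136, -0.169, 0.003]
ft_force: [-0.1, -1.5, -0.9]
width: 39.8
grasp_force: 0.0
```

```bash
python3 -c "
from h import *
plan(423.9,-101.2,45,6)"
```

```text
t 17.6 at [ 423.4 -101.2  145. ] yaw 6.15 w 39.8 g 0.0 F [-0.1 -1.5 -0.9] -> turn 0.0027 lin mm [  0.6   0.1 100. ]
```

>>> arm_command:
  series:
    - {"linear":[0,0,0.04],"turn":0}
    - {"linear":[0,0,0.04],"turn":0}
    - {"linear":[0,0,0.02],"turn":0}
    - {"linear":[0,0,0],"turn":0}

```text
t: 17.95
ee_pos: [423.0, -102.5, 43.7]
orientation: [-3.136, -0.163, 0.006]
ft_force: [-0.1, -0.0, 0.4]
width: 39.5
grasp_force: 0.0
```

>>> arm_command:
  series:
    - {"linear":[0,0,0],"turn":0}
    - {"linear":[0,0,0],"turn":0}
    - {"linear":[0,0,0],"turn":0}
    - {"linear":[0,0,0],"turn":0}
    - {"linear":[0,0,0],"turn":0}
    - {"linear":[0,0,0],"turn":0}
    - {"linear":[0,0,0],"turn":0}
  jaw: -1

```text
t: 18.65
ee_pos: [424.9, -102.3, 46.0]
orientation: [3.137, 0.166, 0.003]
ft_force: [-1.3, -0.5, 9.4]
width: 10.0
grasp_force: 30.0
```

>>> arm_command:
  series:
    - {"linear":[0,0,0],"turn":0}
    - {"linear":[0,0,-0.02],"turn":0}
    - {"linear":[0,0,-0.04],"turn":0}
    - {"linear":[0,0,-0.04],"turn":0}
    - {"linear":[0,0,0],"turn":0.131}
    - {"linear":[0,0,0],"turn":0}
    - {"linear":[0,0,0],"turn":0}

```text
t: 19.35
ee_pos: [423.6, -101.8, 144.8]
orientation: [-3.141, 0.035, 0.001]
ft_force: [-0.7, -0.1, -2.2]
width: 9.7
grasp_force: 30.0
```

```bash
python3 -c "
from h import *
plan(593.5,-59.7,145.7,-1.5);yel()"
```

```text
t 19.4 at [ 423.6 -101.8  144.8] yaw -1.26 w 9.7 g 30.0 F [-0.7 -0.1 -2.2] -> turn 0.0042 lin mm [168.7 -46.6  -1. ]
yel [372.6 173.2] 589 [ 634.6 -157.9] [18.8 38.2] 3.6
yel [401.9 174.9] 563 [ 630.8 -252.9] [20.8 37.6] 2.7
yel [333.6 218.2] 370 [486.9 -34.1] [15.8 34.4] 17.4
```

>>> arm_command:
  series:
    - {"linear":[0.04,-0.01,0],"turn":0.004}
    - {"linear":[0.04,-0.012,0],"turn":0}
    - {"linear":[0.04,-0.012,0],"turn":0}
    - {"linear":[0.035,-0.012,0],"turn":0}
    - {"linear":[0.014,0,0],"turn":0}
    - {"linear":[0,0,0],"turn":0}
    - {"linear":[0,0,0],"turn":0}

```text
t: 20.1
ee_pos: [592.8, -60.7, 143.4]
orientation: [-3.141, 0.044, 0.006]
ft_force: [-0.4, -0.2, -1.5]
width: 10.0
grasp_force: 30.0
```

```bash
python3 -c "
from h import *
plan(633,-61.1,146,-1.5)"
```

```text
t 20.1 at [592.8 -60.7 143.4] yaw -1.60 w 10.0 g 30.0 F [-0.4 -0.2 -1.5] -> turn -0.0018 lin mm [40.2 -0.6 -2.8]
```

>>> arm_command:
  series:
    - {"linear":[0,-0.0006,-0.0025],"turn":0}
    - {"linear":[0.01,0,0],"turn":0}
    - {"linear":[0.01,0,0],"turn":0}
    - {"linear":[0.007,0,0],"turn":0}
    - {"linear":[0.003,0,0],"turn":0}
    - {"linear":[0.002,0,0],"turn":0}
    - {"linear":[0.002,0,0],"turn":0}
    - {"linear":[0,0,0],"turn":0}

```text
t: 20.9
ee_pos: [628.5, -61.2, 147.4]
orientation: [3.141, -0.046, -0.0]
ft_force: [0.0, 1.2, -2.3]
width: 10.0
grasp_force: 30.0
```

>>> arm_command:
  series:
    - {"linear":[0.002,0,0],"turn":0}
    - {"linear":[0.002,0,0],"turn":0}
    - {"linear":[0,0,0],"turn":0}

```text
t: 21.2
ee_pos: [632.7, -61.3, 147.6]
orientation: [3.141, -0.046, 0.0]
ft_force: [-0.5, -0.5, -2.3]
width: 10.2
grasp_force: 30.0
```

>>> arm_command:
  series:
    - {"linear":[0.002,0,0],"turn":0}
    - {"linear":[0,0,0],"turn":0}

```text
t: 21.4
ee_pos: [633.9, -61.3, 147.3]
orientation: [-3.141, 0.046, 0.002]
ft_force: [-1.8, 0.4, -1.4]
width: 10.0
grasp_force: 30.0
```

>>> arm_command:
  series:
    - {"linear":[0.002,0,0],"turn":0}
    - {"linear":[0,0,0],"turn":0}

```text
t: 21.6
ee_pos: [634.2, -61.2, 147.1]
orientation: [-3.141, 0.046, 0.008]
ft_force: [-9.3, 0.9, 4.0]
width: 9.8
grasp_force: 30.0
```

>>> arm_command:
  series:
    - {"linear":[0.001,0,0],"turn":0}
    - {"linear":[0,0,0],"turn":0}

```text
t: 21.8
ee_pos: [634.3, -61.2, 147.1]
orientation: [-3.141, 0.046, 0.011]
ft_force: [-12.2, 0.9, 5.3]
width: 9.8
grasp_force: 30.0
```

>>> arm_command:
  series:
    - {"linear":[-0.002,0,0],"turn":0}
    - {"linear":[0,0,0.005],"turn":0}
    - {"linear":[0,0,0.005],"turn":0}
    - {"linear":[0,0,0.004],"turn":0}
    - {"linear":[0,0,0.002],"turn":0}
    - {"linear":[0,0,0],"turn":0}

```text
t: 22.4
ee_pos: [634.2, -61.4, 130.9]
orientation: [-3.141, 0.046, 0.005]
ft_force: [-4.6, 0.0, -0.4]
width: 10.2
grasp_force: 30.0
```

>>> arm_command:
  series:
    - {"linear":[0,0,0.0015],"turn":0}
    - {"linear":[0,0,0],"turn":0}

```text
t: 22.6
ee_pos: [634.2, -61.4, 130.8]
orientation: [-3.141, 0.046, 0.004]
ft_force: [-10.5, 0.4, 10.4]
width: 9.3
grasp_force: 30.0
```

>>> arm_command:
  series:
    - {"linear":[0,0,0.001],"turn":0}
    - {"linear":[0,0,0],"turn":0}

```text
t: 22.8
ee_pos: [634.2, -61.4, 130.7]
orientation: [-3.141, 0.046, 0.004]
ft_force: [-12.3, 1.0, 17.8]
width: 9.9
grasp_force: 30.0
```

>>> arm_command:
  series:
    - {"linear":[0,0,-0.003],"turn":0}
    - {"linear":[0,0,0],"turn":0}
    - {"linear":[0,0,0],"turn":0}
    - {"linear":[0,0,0],"turn":0}
    - {"linear":[-0.004,0,-0.01],"turn":0}
    - {"linear":[-0.004,0,-0.03],"turn":0}
    - {"linear":[-0.045,0,-0.02],"turn":0}
    - {"linear":[-0.05,0,0],"turn":0}
    - {"linear":[-0.05,-0.02,0],"turn":0.131}
    - {"linear":[0,0,0],"turn":0.131}
  jaw: -0.1

```text
t: 23.8
ee_pos: [479.2, -37.1, 191.4]
orientation: [3.107, -0.463, -0.011]
ft_force: [0.3, -0.4, -0.5]
width: 39.6
grasp_force: 0.0
```

```bash
python3 -c "
from h import *
yel();plan(481.1,-36.9,45,-16.5)
s=V('scene');print([(np.round(c,1),st[4]) for c,st,m in s.blobs((20,110,60),(35,255,255),4)])"
```

```text
yel [343.3 171.7] 607 [638.2 -62.9] [18.  38.8] 3.4
yel [372.6 173.1] 592 [ 635.1 -157.9] [18.6 39.1] 6.2
yel [401.9 175. ] 561 [ 630.6 -253. ] [20.8 37.7] 2.7
yel [329.9 236.1] 113 [429.5 -22.9] [16.2  7.5] 14.0
t 23.9 at [483.2 -37.8 192.3] yaw -17.33 w 39.8 g 0.0 F [0.7 0.2 0.4] -> turn -0.0144 lin mm [ -2.   -0.3 147.3]
[(array([168.5,  19.7]), np.int32(265)), (array([236.7,  17.4]), np.int32(220)), (array([312.1, 211.2]), np.int32(106)), (array([283.5, 217.5]), np.int32(21)), (array([247.7, 223.8]), np.int32(21)), (array([322.3, 224.4]), np.int32(33)), (array([334.6, 222.6]), np.int32(17)), (array([299.1, 229.4]), np.int32(23)), (array([285.8, 230.7]), np.int32(33)), (array([261.4, 235.6]), np.int32(25)), (array([247.9, 237.5]), np.int32(38))]
```

Three hung. A's front is still where it was; descend and grasp.

>>> arm_command:
  series:
    - {"linear":[-0.002,0,0.03],"turn":-0.014}
    - {"linear":[0,0,0.04],"turn":0}
    - {"linear":[0,0,0.04],"turn":0}
    - {"linear":[0,0,0.03],"turn":0}
    - {"linear":[0,0,0.007],"turn":0}
    - {"linear":[0,0,0],"turn":0}

```text
t: 24.5
ee_pos: [485.1, -38.1, 44.3]
orientation: [3.112, -0.431, -0.002]
ft_force: [1.0, -0.9, 0.8]
width: 39.5
grasp_force: 0.0
```

>>> arm_command:
  series:
    - {"linear":[0,0,0],"turn":0}
    - {"linear":[0,0,0],"turn":0}
    - {"linear":[0,0,0],"turn":0}
    - {"linear":[0,0,0],"turn":0}
    - {"linear":[0,0,0],"turn":0}
    - {"linear":[0,0,0],"turn":0}
    - {"linear":[0,0,0],"turn":0}
  jaw: -1

```text
t: 25.2
ee_pos: [485.4, -37.9, 45.9]
orientation: [-3.111, 0.434, -0.002]
ft_force: [-0.8, 1.2, 7.4]
width: 9.7
grasp_force: 30.0
```

>>> arm_command:
  series:
    - {"linear":[0,0,0],"turn":0}
    - {"linear":[0,0,-0.02],"turn":0}
    - {"linear":[0,0,-0.04],"turn":0}
    - {"linear":[0,0,-0.04],"turn":0}
    - {"linear":[0,0,0],"turn":-0.131}
    - {"linear":[0,0,0],"turn":-0.131}
    - {"linear":[0,0,0],"turn":0}
    - {"linear":[0,0,0],"turn":0}

```text
t: 26.0
ee_pos: [484.3, -37.9, 144.8]
orientation: [-3.141, 0.029, 0.001]
ft_force: [-0.2, 0.0, -2.9]
width: 9.3
grasp_force: 30.0
```

```bash
python3 -c "
from h import *
plan(595,29.3,145.7,-1.5)"
```

```text
t 26.0 at [484.3 -37.9 144.8] yaw -1.07 w 9.3 g 30.0 F [-0.2  0.  -2.9] -> turn 0.0076 lin mm [108.9 -70.1  -0.9]
```

>>> arm_command:
  series:
    - {"linear":[0.03,-0.02,0],"turn":0.007}
    - {"linear":[0.03,-0.02,0],"turn":0}
    - {"linear":[0.03,-0.02,0],"turn":0}
    - {"linear":[0.02,-0.01,0],"turn":0}
    - {"linear":[0,0,0],"turn":0}
    - {"linear":[0,0,0],"turn":0}

```text
t: 26.6
ee_pos: [595.4, 30.0, 144.0]
orientation: [3.141, -0.037, -0.003]
ft_force: [-0.6, -0.9, -2.6]
width: 9.6
grasp_force: 30.0
```

```bash
python3 -c "
from h import *
plan(639,28.5,146.5,-1.5)"
```

```text
t 26.6 at [595.4  30.  144. ] yaw -1.35 w 9.6 g 30.0 F [-0.6 -0.9 -2.6] -> turn 0.0027 lin mm [43.6  0.4 -2.6]
```

>>> arm_command:
  series:
    - {"linear":[0,0,-0.0025],"turn":0.002}
    - {"linear":[0.01,0,0],"turn":0}
    - {"linear":[0.01,0,0],"turn":0}
    - {"linear":[0.007,0,0],"turn":0}
    - {"linear":[0.005,0,0],"turn":0}
    - {"linear":[0.004,0,0],"turn":0}
    - {"linear":[0.002,0,0],"turn":0}
    - {"linear":[0,0,0],"turn":0}

```text
t: 27.4
ee_pos: [634.2, 28.9, 147.3]
orientation: [-3.141, 0.038, 0.0]
ft_force: [-0.9, 0.0, -3.1]
width: 10.1
grasp_force: 30.0
```

>>> arm_command:
  series:
    - {"linear":[0.002,0,0],"turn":0}
    - {"linear":[0.002,0,0],"turn":0}
    - {"linear":[0,0,0],"turn":0}

```text
t: 27.7
ee_pos: [638.4, 28.8, 147.6]
orientation: [-3.141, 0.038, -0.001]
ft_force: [-0.4, 0.1, -2.7]
width: 9.6
grasp_force: 30.0
```

>>> arm_command:
  series:
    - {"linear":[0.002,0,0],"turn":0}
    - {"linear":[0,0,0],"turn":0}

```text
t: 27.9
ee_pos: [640.4, 28.8, 147.6]
orientation: [-3.141, 0.038, -0.001]
ft_force: [0.6, 0.5, -2.4]
width: 9.8
grasp_force: 30.0
```

>>> arm_command:
  series:
    - {"linear":[0.002,0,0],"turn":0}
    - {"linear":[0,0,0],"turn":0}

```text
t: 28.1
ee_pos: [641.1, 28.8, 147.2]
orientation: [-3.141, 0.038, 0.004]
ft_force: [-3.9, -0.6, -0.5]
width: 10.0
grasp_force: 30.0
```

>>> arm_command:
  series:
    - {"linear":[0.002,0,0],"turn":0}
    - {"linear":[0,0,0],"turn":0}

```text
t: 28.3
ee_pos: [641.7, 28.8, 146.8]
orientation: [-3.141, 0.038, 0.009]
ft_force: [-9.1, 0.9, 1.0]
width: 9.9
grasp_force: 30.0
```

>>> arm_command:
  series:
    - {"linear":[-0.0025,0,0],"turn":0}
    - {"linear":[0,0,0.005],"turn":0}
    - {"linear":[0,0,0.005],"turn":0}
    - {"linear":[0,0,0.004],"turn":0}
    - {"linear":[0,0,0.002],"turn":0}
    - {"linear":[0,0,0],"turn":0}

```text
t: 28.9
ee_pos: [642.7, 28.7, 132.0]
orientation: [-3.141, 0.038, -0.003]
ft_force: [0.9, -1.0, 2.1]
width: 9.6
grasp_force: 30.0
```

>>> arm_command:
  series:
    - {"linear":[0,0,0.0015],"turn":0}
    - {"linear":[0,0,0],"turn":0}

```text
t: 29.1
ee_pos: [642.8, 28.7, 130.9]
orientation: [-3.141, 0.038, -0.004]
ft_force: [-0.1, -1.1, 5.5]
width: 9.6
grasp_force: 30.0
```

>>> arm_command:
  series:
    - {"linear":[0,0,0.001],"turn":0}
    - {"linear":[0,0,0],"turn":0}

```text
t: 29.3
ee_pos: [642.8, 28.7, 130.1]
orientation: [-3.141, 0.038, -0.005]
ft_force: [-1.1, -0.5, 7.1]
width: 10.2
grasp_force: 30.0
```

>>> arm_command:
  series:
    - {"linear":[0,0,0.0015],"turn":0}
    - {"linear":[0,0,0],"turn":0}

```text
t: 29.5
ee_pos: [642.9, 28.7, 129.0]
orientation: [-3.141, 0.038, -0.005]
ft_force: [-1.5, -0.5, 8.9]
width: 9.8
grasp_force: 30.0
```

>>> arm_command:
  series:
    - {"linear":[0,0,-0.003],"turn":0}
    - {"linear":[0,0,0],"turn":0}
    - {"linear":[0,0,0],"turn":0}
    - {"linear":[0,0,0],"turn":0}
    - {"linear":[-0.004,0,-0.01],"turn":0}
    - {"linear":[-0.006,0,-0.03],"turn":0}
    - {"linear":[-0.045,0,-0.03],"turn":0}
    - {"linear":[-0.05,0,0],"turn":0}
    - {"linear":[-0.05,-0.05,0],"turn":0}
    - {"linear":[0,0,0],"turn":0}
  jaw: -0.1

```text
t: 30.5
ee_pos: [500.7, 69.1, 198.7]
orientation: [-3.141, 0.036, 0.005]
ft_force: [0.3, 0.3, 0.0]
width: 39.4
grasp_force: 0.0
```

```bash
python3 -c "
from h import *
v=yel();plan(544.2,295.8,150,31.5)
s=V('scene')
for i,e in enumerate([v]):pass
cv2.imwrite('pics/h4.png',np.hstack([cv2.resize(v.im[120:220,180:280],None,fx=4,fy=4,interpolation=cv2.INTER_CUBIC),cv2.resize(s.im[190:290,225:325],None,fx=4,fy=4,interpolation=cv2.INTER_CUBIC)]))"
```

```text
yel [314.4 168.7] 545 [646.2  31. ] [38. 18.] 90.0
yel [343.2 172.1] 601 [636.8 -62.7] [18. 38.] 3.6
yel [372.6 173.2] 588 [ 634.7 -158. ] [18.8 38.7] 3.6
yel [401.9 175. ] 559 [ 630.6 -253. ] [20.8 37.7] 2.7
t 30.6 at [503.5  68.5 199.1] yaw -1.26 w 39.5 g 0.0 F [ 1.1 -0.2  0.8] -> turn -0.5718 lin mm [ 153.4 -172.6   49.1]
```

View pics/h4.png

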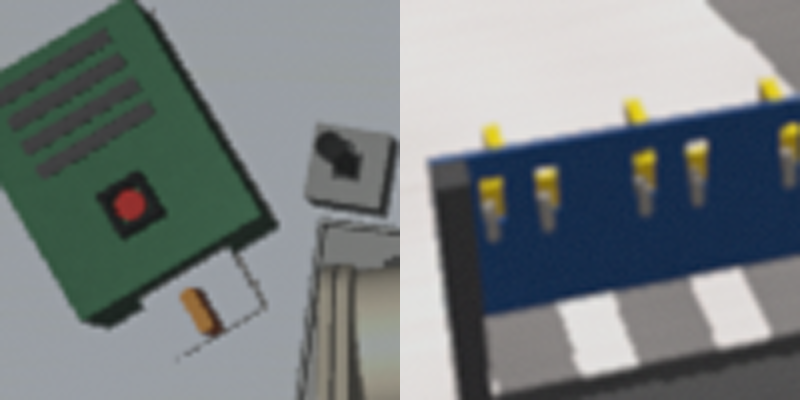

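Bays 1–3 show hooks fully engaged (lips below slots); the dryer's fin is at crop (200,311). Bay 0's top-view blob looks slightly off trend, so I check it numerically.

```bash
python3 -c "
from h import *
v=V('top')
for c,st,m in v.blobs((22,110,90),(35,255,255),100): print('top bbox',st[:4])
s=V('scene')
for c,st,m in s.blobs((20,110,60),(35,255,255),4):
  if st[1]>150: print('scene',np.round(c,1),st)
up=lambda y,z,x=0:np.array([677,-106.9])+np.array([.99967,-.0262])*x+np.array([.0262,.99967])*y
for b in (135,45,-45,-135):
  # web top front corner, lip top front: hung nominal; top view bbox rows; scene hook lip bottoms
  print(b,'front lip px',v.px(np.r_[up(b,0,-110),100])[0].round(1),'plate top rear',v.px(np.r_[up(b,0,0),160])[0].round(1),'scene web top end',s.px(np.r_[up(b,0,-90),145])[0].round(1),'hook lip',[s.px(np.r_[up(b+k,0,12.5),131])[0].round(1) for k in(-16,16)])
g=cv2.cvtColor(s.im,cv2.COLOR_BGR2GRAY)
for x in (320,321,322,323,324,333,334,335,336, 285,286,298,299): print(x, s.hsv[215:246:2,x,1])
"
```

```text
top bbox [305 151  19  39]
top bbox [335 153  20  38]
top bbox [364 153  21  40]
top bbox [393 156  23  38]
scene [349.8 205.9] [347 203   7   6  33]
scene [316.9 212. ] [315 210   5   5  22]
scene [283.5 217.5] [282 215   5   6  21]
scene [357.2 217.5] [355 215   5   7  25]
scene [369.5 215.9] [368 214   4   6  19]
scene [247.7 223.8] [246 221   5   6  21]
scene [322.3 224. ] [320 221   5   8  32]
scene [334.7 222.2] [333 220   4   7  21]
scene [299.  229.5] [297 227   5   7  21]
scene [285.8 230.7] [283 228   6   8  33]
scene [261.4 235.6] [259 233   5   8  25]
scene [247.9 237.5] [245 234   6   9  37]
135 front lip px [312.9 189.3] plate top rear [313.9 150.1] scene web top end [349.6 202.4] hook lip [array([358.1, 229.9]), array([370.1, 227.7])]
45 front lip px [342.5 190.6] plate top rear [344.6 151.4] scene web top end [317.1 208. ] hook lip [array([323.4, 236.4]), array([335.9, 234.1])]
-45 front lip px [372.1 191.8] plate top rear [375.3 152.7] scene web top end [283.2 213.8] hook lip [array([287.2, 243.2]), array([300.3, 240.8])]
-135 front lip px [401.8 193.1] plate top rea
[... 311 characters left out ...]

323 [145 186 179 172 213 208 143  88   3  28  31 146 182 182 177 179]
324 [152 182 177 143 166 133 128  78  80 105 107 172 179 183 183 179]
333 [183 186  33 168 151  31  11  14  26  62 170 177 180 182 173 186]
334 [184 180  84 198 199  58  26  19  20   6 156 186 179 179 183 180]
335 [180 168 109 203 211 105  44   6  14   9 149 183 174 183 187 184]
336 [177 161 108 187 184 147  49  61  45  68 167 183 182 177 177 183]
285 [ 51 131 177  59 182 186  19 214 218 151  30  19   6   6  58 173]
286 [ 11  52 115  92 181 183  87 217 221 184  63  19  14  17  34 176]
298 [  7   5 114 188 176  12 106 215 134  29  16   3  10  84 184 180]
299 [  5  16 132 189 189   9 125 226 163  64  19  12  12  62 186 186]
```

All four are equally engaged (hook offsets agree within 0.4 px). Next is the filter: refine dryer yaw and fin position.

```bash
python3 -c "
from h import *
np.set_printoptions(precision=1,suppress=True)
v=V('top')
m=[b for b in v.blobs((50,80,30),(85,255,255),1500)][0][2]
L=[(np.nonzero(m[r])[0].min()-.5,r) for r in range(150,194)]
T=[(c,np.nonzero(m[:,c])[0].min()-.5) for c in range(175,208)]
def fit(p):
    w=v.on(p,90)[:,:2].astype(np.float32); return cv2.fitLine(w,cv2.DIST_HUBER,0,.01,.01).ravel()
l=fit(L);t=fit(T);print('left edge yaw',np.degrees(np.arctan(l[1]/l[0])),'back edge yaw',np.degrees(np.arctan(-t[0]/t[1])))
c=np.linalg.solve(np.array([l[:2],-t[:2]]).T,t[2:]-l[2:]);C=l[2:]+c[0]*l[:2];print('back-left corner',C)
for yw in(32.,32.5,33.):
    a=np.radians(yw);X=np.array([np.cos(a),np.sin(a)]);Y=np.array([-X[1],X[0]]);M=C-100*X-80*Y;print(yw,'mid',M,'fin',M-137.5*X)
b=[b for b in v.blobs((5,120,100),(20,255,255),15) if b[0][0]<240]
for c,st,mm in b: print('fin blob',c,st[4],v.on(c,88)[0],'rect',cv2.minAreaRect(np.argwhere(mm)[:,::-1].astype(np.float32)))
r=v.blobs((0,150,80),(6,255,255),15)
print('button',[(c,st[4],v.on(c,104)[0][:2]) for c,st,_ in r if c[0]<240])
d=[b for b in v.blobs((0,0,0),(179,255,45),5)];print([(c,st[4],v.on(c,160)[0][:2]) for c,st,_ in d if 240<c[0]<300 and 140<c[1]<180])
"
```

```text
left edge yaw 32.26977 back edge yaw 32.199455
back-left corner [701.2 479.8]
32.0 mid [658.8 359. ] fin [542.2 286.1]
32.5 mid [659.8 358.6] fin [543.9 284.7]
33.0 mid [660.9 358.3] fin [545.6 283.4]
fin blob [229.1 197.3] 39 [543. 287.  88.] rect ((229.13235473632812, 197.22056579589844), (11.147406578063965, 3.429971694946289), 59.03623962402344)
fin blob [187.8 240.8] 171 [408.3 408.3  88. ] rect ((187.81134033203125, 240.83961486816406), (8.10427188873291, 20.878803253173828), 74.05460357666016)
button [(array([211.9, 170.7]), np.int32(43), array([621.7, 338.5]))]
[(array([264.1, 158.2]), np.int32(56), array([654. , 173.2]))]
```

>>> arm_command:
  series:
    - {"linear":[0,0,0],"turn":-0.146}
    - {"linear":[0,0,0],"turn":-0.146}
    - {"linear":[0,0,0],"turn":-0.146}
    - {"linear":[0,0,0],"turn":-0.146}
    - {"linear":[0,0,0],"turn":0}

```text
t: 31.25
ee_pos: [506.4, 66.8, 198.0]
orientation: [3.019, 0.868, -0.0]
ft_force: [-0.3, -0.3, 0.8]
width: 39.6
grasp_force: 0.0
```

```bash
python3 -c "
from h import *
plan(543,286.3,73,32.2)"
```

```text
t 31.2 at [506.4  66.8 198. ] yaw 32.09 w 39.6 g 0.0 F [-0.3 -0.3  0.8] -> turn -0.0019 lin mm [ 148.  -166.2  125. ]
```

>>> arm_command:
  series:
    - {"linear":[0.03,-0.033,0],"turn":0}
    - {"linear":[0.03,-0.033,0],"turn":0}
    - {"linear":[0.03,-0.033,0],"turn":0}
    - {"linear":[0.03,-0.033,0],"turn":0}
    - {"linear":[0.028,-0.034,0],"turn":-0.002}
    - {"linear":[0,0,0.04],"turn":0}
    - {"linear":[0,0,0.03],"turn":0}
    - {"linear":[0,0,0],"turn":0}
    - {"linear":[0,0,0],"turn":0}

```text
t: 32.15
ee_pos: [543.1, 286.4, 128.0]
orientation: [3.019, 0.867, -0.002]
ft_force: [-0.1, 0.1, 1.4]
width: 39.8
grasp_force: 0.0
```

```bash
python3 -c "
from h import *
plan(543,286.3,73,32.2)"
```

```text
t 32.1 at [543.1 286.4 128. ] yaw 32.03 w 39.8 g 0.0 F [-0.1  0.1  1.4] -> turn -0.0030 lin mm [-0. -0. 55.]
```

>>> arm_command:
  series:
    - {"linear":[0,0,0.03],"turn":-0.003}
    - {"linear":[0,0,0.02],"turn":0}
    - {"linear":[0,0,0.005],"turn":0}
    - {"linear":[0,0,0],"turn":0}
    - {"linear":[0,0,0],"turn":0}

```text
t: 32.65
ee_pos: [544.1, 287.0, 75.0]
orientation: [-3.017, -0.874, -0.004]
ft_force: [-0.2, -0.4, 0.3]
width: 39.5
grasp_force: 0.0
```

>>> arm_command:
  series:
    - {"linear":[0,0,0],"turn":0}
    - {"linear":[0,0,0],"turn":0}
    - {"linear":[0,0,0],"turn":0}
    - {"linear":[0,0,0],"turn":0}
    - {"linear":[0,0,0],"turn":0}
    - {"linear":[0,0,0],"turn":0}
    - {"linear":[0,0,0],"turn":0}
    - {"linear":[0,0,0],"turn":0}
  jaw: -1

```text
t: 33.45
ee_pos: [542.9, 286.7, 73.5]
orientation: [-3.017, -0.875, -0.0]
ft_force: [-1.3, -0.3, 5.3]
width: 12.1
grasp_force: 30.0
```

```bash
python3 -c "
from h import *
plan(543,286.3,73,32.2)"
```

```text
t 33.5 at [542.9 286.7  73.5] yaw 32.35 w 12.1 g 30.0 F [-1.3 -0.3  5.3] -> turn 0.0027 lin mm [-0.2  0.4  0.5]
```

>>> arm_command:
  series:
    - {"linear":[0,0,-0.001],"turn":0}
    - {"linear":[-0.005,0,0],"turn":0}
    - {"linear":[-0.01,0,0],"turn":0}
    - {"linear":[-0.01,0,0],"turn":0}
    - {"linear":[0,0,0],"turn":0}

```text
t: 33.95
ee_pos: [519.8, 272.2, 74.0]
orientation: [3.017, 0.875, -0.003]
ft_force: [0.3, -0.5, -1.2]
width: 11.8
grasp_force: 30.0
```

>>> arm_command:
  series:
    - {"linear":[-0.015,0,0],"turn":0}
    - {"linear":[-0.015,0,0],"turn":0}
    - {"linear":[-0.015,0,0],"turn":0}
    - {"linear":[0,0,0],"turn":0}

```text
t: 34.35
ee_pos: [481.8, 248.1, 74.1]
orientation: [3.017, 0.875, -0.004]
ft_force: [-0.6, 0.4, -1.8]
width: 11.9
grasp_force: 30.0
```

>>> arm_command:
  series:
    - {"linear":[-0.015,0,0],"turn":0}
    - {"linear":[-0.015,0,0],"turn":0}
    - {"linear":[-0.015,0,0],"turn":0}
    - {"linear":[-0.015,0,0],"turn":0}
    - {"linear":[-0.005,0,0],"turn":0}
    - {"linear":[0,0,0],"turn":0}

```text
t: 34.95
ee_pos: [429.1, 214.5, 74.4]
orientation: [-3.017, -0.875, -0.001]
ft_force: [-0.6, -0.4, -1.3]
width: 12.1
grasp_force: 30.0
```

```bash
python3 -c "
from h import *
plan(543-135*np.cos(.562),286.7-135*np.sin(.562),75,32.2)"
```

```text
t 35.0 at [429.1 214.5  74.4] yaw 32.35 w 12.1 g 30.0 F [-0.6 -0.4 -1.3] -> turn 0.0027 lin mm [-0.1 -0.4 -0.6]
```

>>> arm_command:
  series:
    - {"linear":[-0.01,0,0],"turn":0}
    - {"linear":[0,0,-0.02],"turn":0}
    - {"linear":[0,0,-0.03],"turn":0}
    - {"linear":[0,0,0],"turn":0.134}
    - {"linear":[0,0,0],"turn":0.134}
    - {"linear":[0,0,0],"turn":0.134}
    - {"linear":[0,0,0],"turn":0.134}
    - {"linear":[0,0,0],"turn":0.134}
    - {"linear":[0,0,0],"turn":0}

```text
t: 35.85
ee_pos: [420.5, 209.1, 124.3]
orientation: [-3.137, 0.167, -0.001]
ft_force: [0.4, -0.3, -0.4]
width: 11.5
grasp_force: 30.0
```

```bash
python3 -c "
from h import *
plan(440.4,149,43.5,-6)"
```

```text
t 35.9 at [420.5 209.1 124.3] yaw -6.09 w 11.5 g 30.0 F [ 0.4 -0.3 -0.4] -> turn -0.0017 lin mm [26.  57.7 80.8]
```

>>> arm_command:
  series:
    - {"linear":[0.013,0.029,0],"turn":0}
    - {"linear":[0.013,0.029,0],"turn":0}
    - {"linear":[0,0,0.025],"turn":0}
    - {"linear":[0,0,0.025],"turn":0}
    - {"linear":[0,0,0.015],"turn":0}
    - {"linear":[0,0,0.01],"turn":0}
    - {"linear":[0,0,0],"turn":0}
    - {"linear":[0,0,0],"turn":0}

```text
t: 36.65
ee_pos: [440.4, 148.8, 49.5]
orientation: [-3.137, 0.163, -0.0]
ft_force: [-0.6, -0.5, -1.3]
width: 11.6
grasp_force: 30.0
```

>>> arm_command:
  series:
    - {"linear":[0,0,0.003],"turn":0}
    - {"linear":[0,0,0.002],"turn":0}
    - {"linear":[0,0,0],"turn":0}

```text
t: 36.95
ee_pos: [440.2, 148.7, 44.4]
orientation: [-3.137, 0.165, -0.001]
ft_force: [-0.1, 0.3, -1.7]
width: 11.8
grasp_force: 30.0
```

>>> arm_command:
  series:
    - {"linear":[0,0,0.001],"turn":0}
    - {"linear":[0,0,0],"turn":0}

```text
t: 37.15
ee_pos: [440.3, 148.7, 43.5]
orientation: [-3.137, 0.165, -0.001]
ft_force: [-0.3, 0.1, 3.0]
width: 11.8
grasp_force: 30.0
```

>>> arm_command:
  series:
    - {"linear":[0,0,0],"turn":0}
    - {"linear":[0,0,0],"turn":0}
    - {"linear":[0,0,0],"turn":0}
    - {"linear":[0,0,0],"turn":0}
    - {"linear":[0,0,-0.03],"turn":0}
    - {"linear":[0,0,-0.05],"turn":0}
    - {"linear":[0,0,-0.05],"turn":0}
    - {"linear":[-0.04,0.05,-0.03],"turn":0}
    - {"linear":[-0.02,0.05,0],"turn":0}
    - {"linear":[0,0.05,0],"turn":0}
  jaw: -0.1

```text
t: 38.15
ee_pos: [377.4, 22.0, 195.1]
orientation: [-3.137, 0.16, -0.001]
ft_force: [1.2, -0.5, 0.4]
width: 39.5
grasp_force: 0.0
```

```bash
python3 -c "
from h import *
v=yel();plan(660,179,122,-6)
a=cv2.resize(v.im[130:260,160:340],None,fx=4.4,fy=4.4,interpolation=cv2.INTER_CUBIC)
cv2.imwrite('pics/tr.png',a)"
```

```text
yel [313.9 170.6] 617 [639.9  32.5] [38. 18.] 90.0
yel [343.2 172.1] 601 [636.8 -62.7] [18. 38.] 3.6
yel [372.6 173.2] 588 [ 634.7 -157.9] [18.6 39. ] 6.2
yel [401.9 175. ] 560 [ 630.5 -253. ] [20.8 37.7] 2.7
t 38.2 at [377.   15.9 194.7] yaw -6.14 w 39.2 g 0.0 F [-0.5  0.  -0.6] -> turn -0.0024 lin mm [ 264.5 -191.9   72.2]
```

View pics/tr.png

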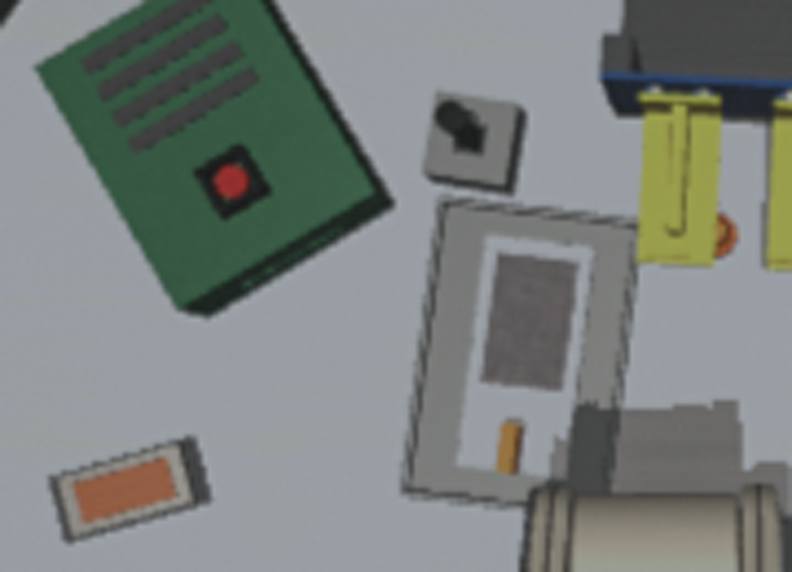

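The filter lies flat in the tray (fin at (510,446)), with wall margin all round. The brackets are hung alike and the pin is upright in its stand with its head at (447,115). Now the pin.

>>> arm_command:
  series:
    - {"linear":[0.045,-0.033,0],"turn":0}
    - {"linear":[0.045,-0.033,-0.005],"turn":0}
    - {"linear":[0.045,-0.033,0],"turn":0}
    - {"linear":[0.045,-0.033,0],"turn":0}
    - {"linear":[0.045,-0.033,0],"turn":0}
    - {"linear":[0.03,-0.02,0],"turn":0}
    - {"linear":[0,0,0],"turn":0}
    - {"linear":[0,0,0],"turn":0}

```text
t: 39.0
ee_pos: [626.8, 165.0, 197.9]
orientation: [3.137, -0.164, -0.003]
ft_force: [-0.7, -0.3, -0.6]
width: 39.6
grasp_force: 0.0
```

```bash
python3 -c "
from h import *
plan(660.3,179,122,-6)"
```

```text
t 39.0 at [626.8 165.  197.9] yaw -6.00 w 39.6 g 0.0 F [-0.7 -0.3 -0.6] -> turn -0.0000 lin mm [ 32.  -17.5  75.8]
```

>>> arm_command:
  series:
    - {"linear":[0.02,-0.01,0],"turn":0}
    - {"linear":[0.012,-0.0075,0],"turn":0}
    - {"linear":[0,0,0],"turn":0}
    - {"linear":[0,0,0.03],"turn":0}
    - {"linear":[0,0,0.03],"turn":0}
    - {"linear":[0,0,0.014],"turn":0}
    - {"linear":[0,0,0],"turn":0}
    - {"linear":[0,0,0],"turn":0}

```text
t: 39.8
ee_pos: [661.0, 178.8, 125.7]
orientation: [-3.137, 0.166, -0.0]
ft_force: [0.4, -0.4, -0.4]
width: 38.9
grasp_force: 0.0
```

>>> arm_command:
  series:
    - {"linear":[0,0,0],"turn":0}
    - {"linear":[0,0,0],"turn":0}
    - {"linear":[0,0,0],"turn":0}
    - {"linear":[0,0,0],"turn":0}
    - {"linear":[0,0,0],"turn":0}
    - {"linear":[0,0,0],"turn":0}
    - {"linear":[0,0,0],"turn":0}
  jaw: -1

```text
t: 40.5
ee_pos: [662.0, 179.2, 126.1]
orientation: [-3.137, 0.165, -0.003]
ft_force: [0.2, -0.5, 6.6]
width: 21.1
grasp_force: 30.0
```

```bash
python3 -c "
from h import *
plan(660.3,179,122,-6)"
```

```text
t 40.5 at [662.  179.2 126.1] yaw -6.02 w 21.1 g 30.0 F [ 0.2 -0.5  6.6] -> turn -0.0004 lin mm [-1.6  0.4  4.1]
```

Width 21 means the pads caught the head. Reopen and grip lower.

>>> arm_command:
  series:
    - {"linear":[0,0,0],"turn":0}
    - {"linear":[0,0,0],"turn":0}
    - {"linear":[0,0,0],"turn":0}
    - {"linear":[-0.0015,0,0.005],"turn":0}
    - {"linear":[0,0,0.003],"turn":0}
    - {"linear":[0,0,0],"turn":0}
  jaw: -0.1

```text
t: 41.1
ee_pos: [659.0, 179.1, 115.9]
orientation: [3.137, -0.165, -0.002]
ft_force: [0.3, 0.1, -0.2]
width: 39.6
grasp_force: 0.0
```

>>> arm_command:
  series:
    - {"linear":[0,0,0],"turn":0}
    - {"linear":[0,0,0],"turn":0}
    - {"linear":[0,0,0],"turn":0}
    - {"linear":[0,0,0],"turn":0}
    - {"linear":[0,0,0],"turn":0}
    - {"linear":[0,0,0],"turn":0}
    - {"linear":[0,0,0],"turn":0}
  jaw: -1

```text
t: 41.8
ee_pos: [659.6, 179.2, 117.0]
orientation: [-3.137, 0.165, -0.0]
ft_force: [-0.2, -0.6, 0.1]
width: 19.9
grasp_force: 30.0
```

```bash
python3 -c "
from h import *
plan(660.3,179,122,-6)"
```

```text
t 41.8 at [659.6 179.2 117. ] yaw -6.03 w 19.9 g 30.0 F [-0.2 -0.6  0.1] -> turn -0.0005 lin mm [ 0.7  0.1 -5. ]
```

```bash
python3 -c "
from h import *
s=V('scene');u=s.px([660,178.5,110])[0].astype(int);print(u, s.px([[660.,178.5,z] for z in(60,98,136,150,160)]))
cv2.imwrite('pics/pin.png',cv2.resize(s.im[u[1]-40:u[1]+45,u[0]-50:u[0]+50],None,fx=7,fy=7,interpolation=cv2.INTER_CUBIC))"
```

```text
[410 217] [[408.65622202 232.52816624]
 [410.2995943  221.08556822]
 [412.0006039  209.24164866]
 [412.64242809 204.77270618]
 [413.10600835 201.54485415]]
```

View pics/pin.png

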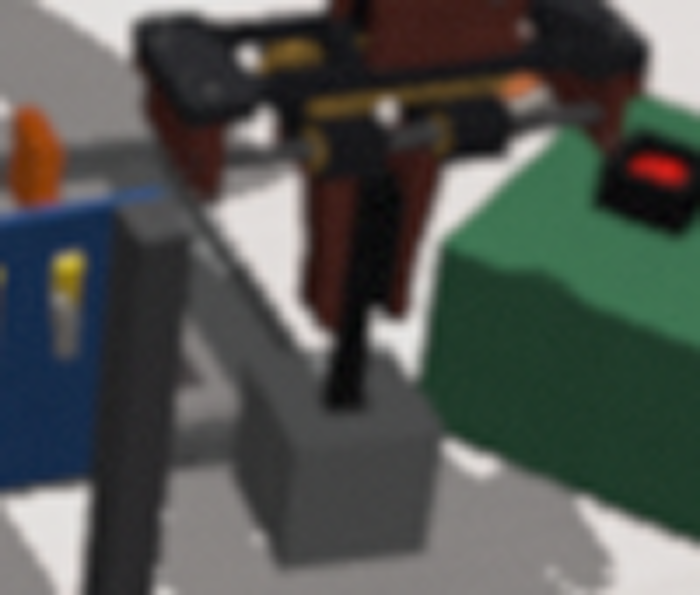

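The picture shows the pin leaning to the right (+y) between the fingers, shaft bottom at (345,400) and top (380,190). I'll open and measure the lean.

>>> arm_command:
  series:
    - {"linear":[0,0,0],"turn":0}
    - {"linear":[0,0,0],"turn":0}
    - {"linear":[0,0,0],"turn":0}
    - {"linear":[0,0,0],"turn":0}
    - {"linear":[0,0,-0.04],"turn":0}
    - {"linear":[0,0,-0.04],"turn":0}
    - {"linear":[-0.03,0.03,-0.01],"turn":0}
    - {"linear":[-0.05,0.05,0],"turn":0}
    - {"linear":[-0.05,0.05,0],"turn":0}
    - {"linear":[0,0,0],"turn":0}
  jaw: -0.1

```text
t: 42.85
ee_pos: [542.9, 86.8, 206.1]
orientation: [3.135, -0.168, -0.009]
ft_force: [-0.0, 0.9, -0.2]
width: 39.3
grasp_force: 0.0
```

```bash
python3 -c "
from h import *
np.set_printoptions(precision=1,suppress=True)
s=V('scene');v=V('top')
def runs(m,r,a,b):
    x=np.nonzero(m[r,a:b])[0]; return (x.min()+a,x.max()+a,len(x)) if len(x) else None
m=cv2.inRange(s.hsv,(0,0,0),(179,255,40))
for r in range(198,240,3): print(r,runs(m,r,395,430),end='; ')
print(); print(s.px([[660.,178.5,z] for z in(60,80,98,136,150,160)]))
m=cv2.inRange(v.hsv,(0,0,0),(179,255,45))
for c in v.blobs((0,0,0),(179,255,45),8):
    if 240<c[0][0]<300 and 140<c[0][1]<185: print(c[0],c[1])
for r in range(150,168): print(r,runs(m,r,255,285),end='; ')
print(v.px([[660.,178.5,z] for z in(60,160)]))
plan(660,178,117,-6)
"
```

```text
198 None; 201 None; 204 (np.int64(410), np.int64(415), 6); 207 (np.int64(411), np.int64(414), 4); 210 (np.int64(411), np.int64(413), 3); 213 (np.int64(410), np.int64(412), 3); 216 (np.int64(410), np.int64(412), 3); 219 (np.int64(410), np.int64(412), 3); 222 (np.int64(409), np.int64(411), 3); 225 (np.int64(409), np.int64(411), 3); 228 (np.int64(408), np.int64(411), 4); 231 (np.int64(407), np.int64(410), 4); 234 (np.int64(407), np.int64(411), 5); 237 None; 
[[408.7 232.5]
 [409.5 226.6]
 [410.3 221.1]
 [412.  209.2]
 [412.6 204.8]
 [413.1 201.5]]
[264.1 158.3] [260 153   9  11  57]
150 None; 151 None; 152 None; 153 (np.int64(262), np.int64(262), 1); 154 (np.int64(260), np.int64(263), 4); 155 (np.int64(260), np.int64(264), 5); 156 (np.int64(260), np.int64(265), 6); 157 (np.int64(260), np.int64(266), 7); 158 (np.int64(261), np.int64(267), 7); 159 (np.int64(262), np.int64(268), 7); 160 (np.int64(263), np.int64(268), 6); 161 (np.int64(264), np.int64(268), 5); 162 (np.int64(264), np.int64(268), 5); 163 (np.int64(265), np.int64(268), 4); 164 None; 165 None; 166 None; 167 None; [[266.8 161.2]
 [262.4 156.2]]
t 43.0 at [548.7  89.1 207.4] yaw -6.10 w 39.3 g 0.0 F [ 0.4 -0.5 -0.6] -> turn -0.0017 lin mm [ 101.4 -100.    90.5]
```

The freed pin is upright at (660,178.5) (both views agree within 1 px). I'll re-grip at exactly that point.

>>> arm_command:
  series:
    - {"linear":[0.025,-0.025,0],"turn":0}
    - {"linear":[0.035,-0.035,0],"turn":0}
    - {"linear":[0.03,-0.03,0],"turn":0}
    - {"linear":[0.0115,-0.01,0],"turn":0}
    - {"linear":[0,0,0],"turn":0}
    - {"linear":[0,0,0.03],"turn":0}
    - {"linear":[0,0,0.03],"turn":0}
    - {"linear":[0,0,0.024],"turn":0}
    - {"linear":[0,0,0],"turn":0}
    - {"linear":[0,0,0],"turn":0}

```text
t: 43.95
ee_pos: [660.2, 178.3, 123.0]
orientation: [3.137, -0.165, -0.001]
ft_force: [0.1, -0.4, -0.4]
width: 39.5
grasp_force: 0.0
```

>>> arm_command:
  series:
    - {"linear":[0,0,0],"turn":0}
    - {"linear":[0,0,0],"turn":0}
    - {"linear":[0,0,0],"turn":0}
    - {"linear":[0,0,0],"turn":0}
    - {"linear":[0,0,0],"turn":0}
  jaw: -1

```text
t: 44.45
ee_pos: [661.3, 178.6, 124.4]
orientation: [-3.136, 0.165, -0.004]
ft_force: [0.0, 0.4, 6.4]
width: 20.7
grasp_force: 30.0
```

```bash
python3 -c "
from h import *
plan(660,178.5,122,-6);print(ctrl.get_obs()['moment'])"
```

```text
t 44.5 at [661.3 178.6 124.4] yaw -6.03 w 20.7 g 30.0 F [0.  0.4 6.4] -> turn -0.0005 lin mm [-1.3  0.3  2.4]
[-0.03271933  0.04778438  0.00970753]
```

>>> arm_command:
  series:
    - {"linear":[0,0,-0.005],"turn":0}
    - {"linear":[0,0,-0.005],"turn":0}
    - {"linear":[0,0,0],"turn":0}
    - {"linear":[0,0,0],"turn":0}

```text
t: 44.85
ee_pos: [660.2, 178.4, 132.9]
orientation: [-3.137, 0.165, 0.0]
ft_force: [-0.7, -0.4, -1.9]
width: 20.8
grasp_force: 30.0
```

```bash
python3 -c "
from h import *
plan(660,178.5,122,-6);print(ctrl.get_obs()['moment'])
s=V('scene');v=V('top')
m=cv2.inRange(s.hsv,(0,0,0),(179,255,40))
for r in range(216,240,2):
    x=np.nonzero(m[r,395:430])[0]; print(r,(x.min()+395,x.max()+395,len(x)) if len(x) else None,end='; ')"
```

```text
t 44.9 at [660.2 178.4 132.9] yaw -6.03 w 20.8 g 30.0 F [-0.7 -0.4 -1.9] -> turn -0.0005 lin mm [-0.2 -0.1 10.9]
[-0.03519907  0.01884226  0.00640659]
216 (np.int64(409), np.int64(412), 4); 218 (np.int64(409), np.int64(411), 3); 220 (np.int64(409), np.int64(411), 3); 222 (np.int64(409), np.int64(411), 3); 224 (np.int64(408), np.int64(410), 3); 226 (np.int64(408), np.int64(410), 3); 228 (np.int64(407), np.int64(411), 5); 230 (np.int64(407), np.int64(411), 5); 232 (np.int64(406), np.int64(410), 5); 234 (np.int64(406), np.int64(411), 6); 236 None; 238 None;
```

>>> arm_command:
  series:
    - {"linear":[0,0,-0.02],"turn":0}
    - {"linear":[0,0,-0.02],"turn":0}
    - {"linear":[0,0,-0.03],"turn":0}
    - {"linear":[0,0,-0.02],"turn":0}
    - {"linear":[0,0,0],"turn":0}
    - {"linear":[0,0,0],"turn":0}

```text
t: 45.55
ee_pos: [660.0, 178.3, 222.4]
orientation: [3.137, -0.165, -0.0]
ft_force: [-0.7, -1.2, -1.9]
width: 20.6
grasp_force: 30.0
```

```bash
python3 -c "
from h import *
np.set_printoptions(precision=1,suppress=True)
plan(620.5,337.5,232,-6)
p=np.array(ctrl.get_obs()['ee_pos'])
s=V('scene')
print([(d,s.px(p+[0,0,-d])[0]) for d in(20,50,80,90,112,114)])
a=s.px(p+[0,0,-60])[0].astype(int)
cv2.imwrite('pics/tip.png',cv2.resize(s.im[a[1]-45:a[1]+40,a[0]-50:a[0]+50],None,fx=7,fy=7,interpolation=cv2.INTER_CUBIC));print('origin',a-[50,45])"
```

```text
t 45.5 at [660.  178.3 222.4] yaw -6.03 w 20.6 g 30.0 F [-0.7 -1.2 -1.9] -> turn -0.0005 lin mm [ -55.9 -154.2   -9.6]
[(20, array([415.1, 187.5])), (50, array([413.6, 197.5])), (80, array([412.2, 207.2])), (90, array([411.8, 210.4])), (112, array([410.8, 217.3])), (114, array([410.7, 217.9]))]
origin [363 155]
```

View pics/tip.png

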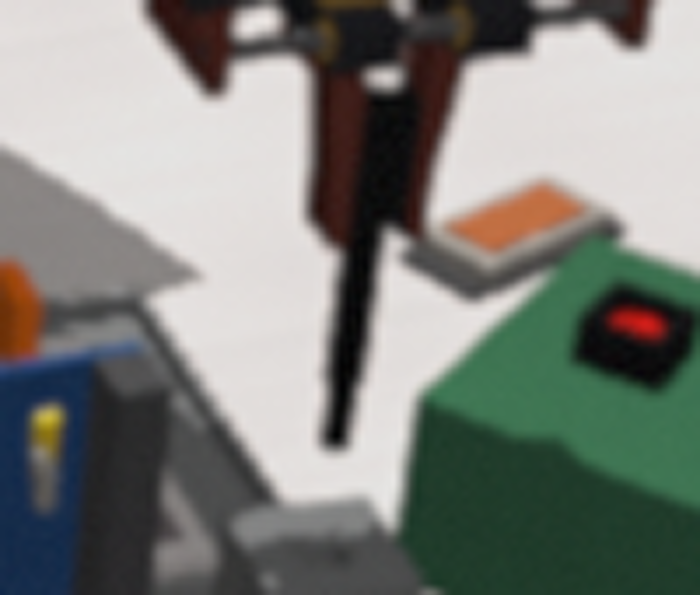

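The pin hangs upright: its tip is at px (410.4,218.1) against a predicted (410.8,217.3) for a vertical pin 113 mm long below the TCP. The button is visible at crop (637,323).

```bash
python3 -c "
from h import *
np.set_printoptions(precision=1,suppress=True)
s=V('scene')
for c,st,m in s.blobs((0,150,90),(6,255,255),6):
    if 440<c[0]<470 and 190<c[1]<215: print('scene red',c,st[4],s.on(c,104)[0])
print(s.px([621,338,104]))
plan(621,338,236,-6)"
```

```text
scene red [453.7 200.5] 26 [616.9 339.2 104. ]
[[454.1 201.3]]
t 45.6 at [659.3 178.1 221. ] yaw -6.03 w 20.8 g 30.0 F [ 0.4 -0.5 -1.8] -> turn -0.0005 lin mm [ -54.9 -155.   -15. ]
```

>>> arm_command:
  series:
    - {"linear":[0,0,-0.02],"turn":0}
    - {"linear":[-0.014,-0.038,0],"turn":0}
    - {"linear":[-0.014,-0.038,0],"turn":0}
    - {"linear":[-0.014,-0.038,0],"turn":0}
    - {"linear":[-0.013,-0.039,0],"turn":0}
    - {"linear":[0,0,0],"turn":0}
    - {"linear":[0,0,0],"turn":0}

```text
t: 46.35
ee_pos: [620.6, 336.8, 241.0]
orientation: [3.136, -0.162, -0.004]
ft_force: [0.3, -0.7, -0.8]
width: 20.8
grasp_force: 30.0
```

```bash
python3 -c "
from h import *
np.set_printoptions(precision=1,suppress=True)
plan(621.3,338.5,236,-6)
p=np.array(ctrl.get_obs()['ee_pos']);s=V('scene')
m=cv2.inRange(s.hsv,(0,0,0),(179,255,45))
q=s.px(p+[0,0,-90])[0];print('pred -90',q,'-113',s.px(p+[0,0,-113]))
for r in range(int(q[1])-4,int(q[1])+14):
    x=np.nonzero(m[r,430:480])[0]; print(r,x+430)"
```

```text
t 46.4 at [620.6 336.8 241. ] yaw -5.91 w 20.8 g 30.0 F [ 0.3 -0.7 -0.8] -> turn 0.0016 lin mm [ 0.5 -1.7  5. ]
pred -90 [456.6 187. ] -113 [[455.2 194.1]]
183 [456 457 458]
184 [456 457 458]
185 [456 457 458]
186 [456 457]
187 [456 457]
188 [456]
189 [455 456]
190 [455 456]
191 [454 455 456]
192 [454 455 456]
193 [454 455 456]
194 [454 455 456]
195 [452 453 454 455]
196 [450 451 452 453 454 455]
197 [449 450 451 452 453 454 455 456]
198 [448 449 450 451 452 453 454 455 456 457 458]
199 [447 448 449 450 456 457 458 459 460 461]
200 [446 447 448 449 458 459 460 461 462]
```

>>> arm_command:
  series:
    - {"linear":[0,-0.0017,0.008],"turn":0}
    - {"linear":[0,0,0.006],"turn":0}
    - {"linear":[0,0,0.003],"turn":0}
    - {"linear":[0,0,0.003],"turn":0}
    - {"linear":[0,0,0],"turn":0}

```text
t: 46.9
ee_pos: [621.8, 337.5, 222.3]
orientation: [3.137, -0.166, -0.001]
ft_force: [-0.2, 0.9, -0.3]
width: 20.3
grasp_force: 30.0
```

>>> arm_command:
  series:
    - {"linear":[0,0,0.002],"turn":0}
    - {"linear":[0,0,0.002],"turn":0}
    - {"linear":[0,0,0],"turn":0}

```text
t: 47.2
ee_pos: [621.8, 338.1, 218.9]
orientation: [-3.137, 0.165, -0.0]
ft_force: [0.3, 0.7, 0.5]
width: 20.4
grasp_force: 30.0
```

>>> arm_command:
  series:
    - {"linear":[0,0,0.002],"turn":0}
    - {"linear":[0,0,0.002],"turn":0}
    - {"linear":[0,0,0],"turn":0}

```text
t: 47.5
ee_pos: [621.9, 338.1, 214.9]
orientation: [-3.137, 0.165, -0.0]
ft_force: [-0.1, 0.2, 2.1]
width: 21.1
grasp_force: 30.0
```

>>> arm_command:
  series:
    - {"linear":[0,0,0.002],"turn":0}
    - {"linear":[0,0,0],"turn":0}

```text
t: 47.7
ee_pos: [622.0, 338.1, 213.0]
orientation: [-3.137, 0.165, -0.001]
ft_force: [-0.3, 0.7, 3.0]
width: 20.6
grasp_force: 30.0
```

>>> arm_command:
  series:
    - {"linear":[0,0,0.002],"turn":0}
    - {"linear":[0,0,0],"turn":0}

```text
t: 47.9
ee_pos: [623.0, 338.5, 212.7]
orientation: [-3.136, 0.165, -0.005]
ft_force: [0.9, -0.6, 8.6]
width: 20.9
grasp_force: 30.0
```

Bottomed out at 8.6 N, above the spring's 4 N. Hold with a touch more force, then lift.

>>> arm_command:
  series:
    - {"linear":[0,0,0.001],"turn":0}
    - {"linear":[0,0,0],"turn":0}
    - {"linear":[0,0,0],"turn":0}
    - {"linear":[0,0,0],"turn":0}
    - {"linear":[0,0,0],"turn":0}
    - {"linear":[0,0,0],"turn":0}
    - {"linear":[0,0,0],"turn":0}
    - {"linear":[0,0,0],"turn":0}
    - {"linear":[0,0,0],"turn":0}

```text
t: 48.8
ee_pos: [623.4, 338.6, 212.6]
orientation: [-3.135, 0.165, -0.007]
ft_force: [0.9, -0.3, 12.8]
width: 20.4
grasp_force: 30.0
```

>>> arm_command:
  series:
    - {"linear":[0,0,-0.005],"turn":0}
    - {"linear":[0,0,-0.01],"turn":0}
    - {"linear":[0,0,-0.015],"turn":0}
    - {"linear":[0,0,0],"turn":0}

```text
t: 49.2
ee_pos: [622.9, 338.6, 242.5]
orientation: [-3.135, 0.165, -0.005]
ft_force: [-0.4, 0.0, 0.5]
width: 20.6
grasp_force: 30.0
```

```bash
python3 -c "
from h import *
np.set_printoptions(precision=1,suppress=True)
plan(660,178.5,220,-6)"
```

```text
t 49.2 at [622.9 338.6 242.5] yaw -6.03 w 20.6 g 30.0 F [-0.4  0.   0.5] -> turn -0.0005 lin mm [ 53.6 155.4  22.3]
```

>>> arm_command:
  series:
    - {"linear":[0.014,0.039,0],"turn":0}
    - {"linear":[0.014,0.039,0],"turn":0}
    - {"linear":[0.014,0.039,0],"turn":0}
    - {"linear":[0.0115,0.038,0],"turn":0}
    - {"linear":[0,0,0.02],"turn":0}
    - {"linear":[0,0,0],"turn":0}
    - {"linear":[0,0,0],"turn":0}
    - {"linear":[0,0,0],"turn":0}

```text
t: 50.0
ee_pos: [658.9, 179.2, 220.5]
orientation: [-3.137, 0.163, -0.001]
ft_force: [0.8, -0.3, -0.6]
width: 20.5
grasp_force: 30.0
```

```bash
python3 -c "
from h import *
np.set_printoptions(precision=1,suppress=True)
plan(660.2,178.4,190,-6)
p=np.array(ctrl.get_obs()['ee_pos']);s=V('scene')
m=cv2.inRange(s.hsv,(0,0,0),(179,255,45))
q=s.px(p+[0,0,-90])[0];print('pred -90',q,'-113',s.px(p+[0,0,-113]))
for r in range(int(q[1])-8,int(q[1])+12):
    x=np.nonzero(m[r,395:430])[0]; print(r,x+395)"
```

```text
t 50.0 at [658.9 179.2 220.5] yaw -5.96 w 20.5 g 30.0 F [ 0.8 -0.3 -0.6] -> turn 0.0007 lin mm [ 1.4  0.7 30.5]
pred -90 [411.8 210.7] -113 [[410.8 217.9]]
202 [411 412 413 414]
203 [411 412 413 414]
204 [411 412 413 414]
205 [411 412 413]
206 [411 412 413]
207 [411 412 413]
208 [411 412 413]
209 [411 412 413]
210 [411 412]
211 [411 412]
212 [411 412]
213 [411 412]
214 [411]
215 [411]
216 [410 411]
217 [410 411]
218 []
219 []
220 []
221 []
```

>>> arm_command:
  series:
    - {"linear":[0.0013,0.0007,0.015],"turn":0}
    - {"linear":[0,0,0.015],"turn":0}
    - {"linear":[0,0,0.01],"turn":0}
    - {"linear":[0,0,0],"turn":0}
    - {"linear":[0,0,0],"turn":0}

```text
t: 50.55
ee_pos: [659.8, 177.4, 179.2]
orientation: [3.137, -0.165, -0.002]
ft_force: [0.1, -0.3, -0.4]
width: 20.8
grasp_force: 30.0
```

>>> arm_command:
  series:
    - {"linear":[0,0,0.005],"turn":0}
    - {"linear":[0,0,0.005],"turn":0}
    - {"linear":[0,0,0.005],"turn":0}
    - {"linear":[0,0,0],"turn":0}

```text
t: 50.95
ee_pos: [659.5, 177.3, 164.0]
orientation: [3.137, -0.165, -0.002]
ft_force: [-0.3, 0.3, -0.7]
width: 20.4
grasp_force: 30.0
```

>>> arm_command:
  series:
    - {"linear":[0.0006,-0.001,0.005],"turn":0}
    - {"linear":[0,0,0.008],"turn":0}
    - {"linear":[0,0,0.008],"turn":0}
    - {"linear":[0,0,0.008],"turn":0}
    - {"linear":[0,0,0],"turn":0}

```text
t: 51.45
ee_pos: [659.7, 178.1, 134.0]
orientation: [3.136, -0.165, -0.004]
ft_force: [0.1, -0.2, -0.9]
width: 20.5
grasp_force: 30.0
```

>>> arm_command:
  series:
    - {"linear":[0,0,0.004],"turn":0}
    - {"linear":[0,0,0.004],"turn":0}
    - {"linear":[0,0,0.001],"turn":0}
    - {"linear":[0,0,0],"turn":0}

```text
t: 51.85
ee_pos: [660.6, 178.4, 126.8]
orientation: [3.137, -0.165, -0.0]
ft_force: [-0.0, -0.8, -0.8]
width: 20.6
grasp_force: 30.0
```

>>> arm_command:
  series:
    - {"linear":[0,0,0.0015],"turn":0}
    - {"linear":[0,0,0.001],"turn":0}
    - {"linear":[0,0,0],"turn":0}

```text
t: 52.15
ee_pos: [660.8, 178.4, 124.5]
orientation: [-3.137, 0.165, -0.0]
ft_force: [1.0, 0.4, -0.9]
width: 20.7
grasp_force: 30.0
```

>>> arm_command:
  series:
    - {"linear":[0,0,0],"turn":0}
    - {"linear":[0,0,0],"turn":0}
    - {"linear":[0,0,0],"turn":0}
    - {"linear":[0,0,0],"turn":0}
    - {"linear":[0,0,-0.04],"turn":0}
    - {"linear":[0,0,-0.04],"turn":0}
    - {"linear":[-0.03,0.03,-0.01],"turn":0}
    - {"linear":[-0.05,0.04,0],"turn":0}
    - {"linear":[-0.05,0.04,0],"turn":0}
    - {"linear":[-0.04,0.03,0],"turn":0}
  jaw: -0.1

```text
t: 53.15
ee_pos: [498.9, 71.2, 214.6]
orientation: [3.137, -0.165, 0.001]
ft_force: [0.4, -0.5, -0.3]
width: 39.5
grasp_force: 0.0
```

>>> arm_command:
  series:
    - {"linear":[-0.05,0,0],"turn":0}
    - {"linear":[-0.03,0,0],"turn":0}
    - {"linear":[0,0,0],"turn":0}
    - {"linear":[0,0,0],"turn":0}

```text
t: 53.55
ee_pos: [421.6, 80.7, 215.1]
orientation: [-3.137, 0.165, -0.003]
ft_force: [0.9, -0.7, -0.3]
width: 39.4
grasp_force: 0.0
```

```bash
python3 -c "
from h import *
np.set_printoptions(precision=1,suppress=True)
yel();s=V('scene');v=V('top')
m=cv2.inRange(s.hsv,(0,0,0),(179,255,40))
print([(r,(np.nonzero(m[r,395:430])[0]+395).tolist()) for r in range(201,238,4)])
print([(c[0],c[1]) for c in v.blobs((0,0,0),(179,255,45),8) if 240<c[0][0]<300 and 140<c[0][1]<185])
for c,st,_ in s.blobs((20,110,60),(35,255,255),4):
  if st[1]>150: print(c,end=' ')
o=ctrl.get_obs();print(o['ee_pos'],o['t'],o['ft_force'])"
```

```text
yel [313.9 170.6] 617 [639.9  32.5] [38. 18.] 90.0
yel [343.2 172.1] 601 [636.8 -62.7] [18. 38.] 3.6
yel [372.6 173.2] 588 [ 634.7 -158. ] [18.6 39.1] 6.2
yel [401.9 175. ] 558 [ 630.5 -252.9] [20.8 37.6] 2.7
[(201, []), (205, [411, 412, 413, 414, 415]), (209, [411, 412, 413]), (213, [410, 411, 412, 413]), (217, [410, 411, 412]), (221, [409, 410, 411]), (225, [409, 410, 411]), (229, [408, 409, 410, 411]), (233, [407, 408, 409, 410, 411]), (237, [])]
[(array([264. , 158.3]), array([259, 154,  10,  10,  55], dtype=int32))]
[349.6 205.7] [316.9 212. ] [283.5 217.5] [357.2 217.5] [369.5 215.9] [247.7 223.8] [322.3 224. ] [334.7 222.2] [299.  229.5] [285.8 230.7] [261.4 235.6] [247.9 237.4] [422.6  80.7 214.7] 53.7 [-1.2  0.8 -0.2]
```

```bash
python3 -c "
from workcell import ctrl
print(ctrl.close_job())"
```

```text
the job is handed in; nothing more can be done
None
```

The job is handed in at 54 s: all four brackets are hung, the filter is flat in the tray, the button was pressed to its stop and held about 0.9 s, and the pin is back upright in its stand; final camera readings matched for the brackets and pin.

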